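# Tea corner: line up by height, pad first

### The arm

A 6-joint arm with a two-finger parallel gripper is mounted at the origin on a cart in front of the work surface, level with it; the furniture and walls round the work are solid. World frame = base frame: x ahead of the robot, y to its left, z up, the work surface at z = 0. Lengths are in m, angles in rad, forces in N, time in s.
With the tool pointing down it reaches from about 0.35 to 0.975 m from the base axis. Payload 4.9 kg.
Tool frame: the origin (TCP) lies at the very end of the fingers, on their centre line; the grasp point (between the pads) lies 19 mm behind it; z points along the fingers, x is the direction in which the jaws open and shut, and the axes are right-handed (so a half turn about z gives the same grasp; the last joint's range is limited). The gripper opens to 85 mm and grips with 20 to 120 N. Pads are 22 mm wide; open, the fingers measure 114 mm over their backs; the gripper's body (76 mm by 85 mm) begins 54 mm behind the grasp point. The pads swing forward as they close: fully open they stand 13 mm farther back than shut.
Start: joints at [1.23, 0.053, 1.613, -0, 1.476, -0.119], TCP at [0.137, 0.61, 0.231] pointing down, gripper open.
Joint ranges: [-3.01, 3.01], [-1.01, 2.22], [0.06, 2.58], [-1.02, 4.17], [0.09, 2.62], [-3.14, 3.14]. Speed limits (rad/s): [2.57, 2.57, 3.14, 3.14, 3.14, 3.14].

### API

Orientations are given as a unit quaternion [w, x, y, z].
In Python, from plant import * gives the robot as it stands.
- The arm moves only by the shell command python3 -m inch 'ROWS'. ROWS is text: rows parted by semicolons, each of 7 numbers parted by spaces: the shift along the tool's x, y, z in m, then the turn, a rotation vector about the tool's x, y, z in rad, then the closure, from 0 (fully open) to 1 (shut). A call has 1 to 10 rows; each row shifts and turns the commanded pose from where the row before left it, along the tool's axes as they then stand; what a row does not reach is not made up. A row lasts 1/12 s, in which the tool goes at most 41.7 mm and 7.16 degrees, less where a joint would pass 70% of its speed; a pose out of reach is approached as far as the arm can. A call with a gripper value outside its range is refused whole. The fingers move at their own pace and stop on an object; the grip force is fixed at half the most. Time passes only in rows, so rows that do not move let the fingers close. It gives the time, the measured TCP pose, the force and the opening at its end, in the units of the state.
- state(): the state, without advancing time (a new reading comes with each control period).
- grab_frame(name): name is "side" or "top" or "wrist"; returns the picture (420x560x3 uint8, blue, green, red); there is no depth.
- camera_info(name): a dict with "vertical_fov" (degrees; the focal length in pixels is half the picture's height over the tangent of half this angle, whatever the lens; pixels are square), "cx", "cy" (the principal point, pixels), "k1" (the pictures are not rectified: a ray, as slopes to the right and down, at radius r is drawn at 1 + k1 r^2 times it, then the intrinsics apply), "origin" and "rotation" of the camera in the world. Camera axes: x right, y down, z forward; pixel columns grow to the right and rows downward; lengths in m; the calibration is good to about 2 mm. A picture is of the moment at which its call begins: read the wrist's pose just before it. camera_info takes no time and is no camera call; for the wrist camera it gives the pose at the moment of the call.
- job_done(): hands the job in, once; it reports no verdict.
The state is a dict: "time": time; "joint_pos": joint angles; "joint_vel": joint speeds; "joint_efforts": joint torques, N m; "tool_pos": TCP position; "tool_rot": TCP orientation; "contact_force": force on the tool from outside, world axes, zero at the start; "ft_torque": the same for the moment, N m; "gripper_width": opening from 0.0 (shut) to 1.0 (fully open).
Only numpy, scipy, OpenCV 4.12 (cv2) and the standard library are available. Lean on these libraries where they do the work, as an engineer would, in place of code of your own. Each camera call takes 0.05 s, during which the arm holds its last target.

### The job

Lay out the tea corner with the things waiting along the near side of the table: stand the brown bottle, the dropper bottle, the jar and the cup upright on the middle of the four coasters, one on each, in order of height with the tallest at the end next to the mug and the lowest at the far end. The tallest bottle drips, so its coaster must first get the cork pad, laid flat in the middle, and the bottle stands on the middle of the pad. Do not tip anything over, and leave everything standing free.

Things in the scene. Friction and masses are not known exactly. Their poses are not given: they have to be found in the camera images.
- bottle_center (a point): tallest thing: brown bottle with paper-coloured label and black cap, 119 mm high, straight round body 41 mm across up to 80 mm, then narrowing (take it by the body, not the cap). The point is on its axis half-way up (59.5 mm above its foot); z axis up along the bottle
- dropper_center (a point): second tallest: slim dropper bottle with black rubber teat, 102 mm high; round body 33 mm across from the foot to 60 mm up, narrower above. It starts along the near edge of the table, in front of the row of coasters (two similar bottles at the far left corner, out of reach, are not meant). The point is on its axis half-way up (51 mm above its foot); z axis up
- jar_center (a point): third: squat round glass jar with dark lid, 86 mm high, 65 mm across all the way up. The point is on its axis half-way up (43 mm above its foot); z axis up
- cup_center (a point): lowest: white open faceted cup without handle, 63 mm high, 66 mm across at the rim, about 60 mm across 45 mm above the foot, narrowing to 38 mm at the foot. The point is on its axis half-way up (31.5 mm above its foot); z axis up
- pad_center (a point): round cork pad, 58 mm across, 12 mm thick, lying flat. The point is its centre (6 mm above its underside); z axis up
- coaster_1_top (a point): square pale-wood coaster, 84 x 84 x 8 mm with a thin engraved circle, fixed on the long wooden board; first counted from the robot's left (+y). The point is the centre of its flat top face, 18 mm above the table; neighbouring coasters are about 95 mm apart. x and y axes along its sides, z up
- coaster_2_top (a point): square pale-wood coaster, 84 x 84 x 8 mm with a thin engraved circle, fixed on the long wooden board; second counted from the robot's left (+y). The point is the centre of its flat top face, 18 mm above the table; neighbouring coasters are about 95 mm apart. x and y axes along its sides, z up
- coaster_3_top (a point): square pale-wood coaster, 84 x 84 x 8 mm with a thin engraved circle, fixed on the long wooden board; third counted from the robot's left (+y). The point is the centre of its flat top face, 18 mm above the table; neighbouring coasters are about 95 mm apart. x and y axes along its sides, z up
- coaster_4_top (a point): square pale-wood coaster, 84 x 84 x 8 mm with a thin engraved circle, fixed on the long wooden board; fourth counted from the robot's left (+y). The point is the centre of its flat top face, 18 mm above the table; neighbouring coasters are about 95 mm apart. x and y axes along its sides, z up
- mug_center (a point): white spotted mug with a handle, 91 mm high, bowl 80 mm across, standing fast on the table just beyond one end of the row of coasters, about 0.15 m from the last coaster's centre (a wooden box 75 mm high stands beyond the other end). The point is on the bowl's axis half-way up
Mind the look-alikes: they are no part of the job. What is shaped like the part that bears jar_center but blue or red is not meant.

How it is judged:
By the outcome, as a careful person would: the job done as asked, in the order asked, and still so for the second after the job is handed in, with the robot touching nothing.
It also fails if it takes over 128 s, if anything falls off the work surface, if the arm or the gripper's body presses on something with over 40 N, if the wrist force passes 120 N, or if a joint passes its speed limit or range.

## Working session

There is one attempt and no reset: what is moved stays moved. The work goes in short steps, Python scripts to look and compute and a shell command to move; the robot and the scene stay as the last step left them, time stands still between calls to the robot, and variables do not carry over. Pictures are saved under pics/ and viewed, and the job is handed in when it is done.

```bash
ls; mkdir -p pics
python3 - <<'E'
from plant import *
import cv2
print(state())
for n in ["side","top","wrist"]:
    i=camera_info(n);print(n,i)
    cv2.imwrite(f"pics/{n}0.png",grab_frame(n))
E
```

```text
pics
{'time': 0.0, 'joint_pos': array([ 1.23000611e+00,  5.33748592e-02,  1.61429625e+00, -2.15353314e-05,
        1.47601332e+00, -1.19004518e-01]), 'joint_vel': array([ 0.00050794, -0.00031106, -0.00059987,  0.00142694,  0.0005367 ,
        0.0004905 ]), 'joint_efforts': array([-1.41753120e-03, -3.93665850e+01, -3.70178461e+01, -3.49766096e-04,
        7.07642699e-03,  1.63692300e-07]), 'tool_pos': array([0.13727911, 0.60909288, 0.23005053]), 'tool_rot': array([ 5.60673956e-04,  7.81014913e-01,  6.24511498e-01, -8.82969773e-04]), 'contact_force': array([1.00042241, 0.74456743, 0.50917779]), 'ft_torque': array([-0.00074946, -0.00983374,  0.00328809]), 'gripper_width': 0.998968160503655}
side {'vertical_fov': 54.3703726786091, 'cx': 286.98256119426196, 'cy': 221.88773144100062, 'k1': -0.11371306737828926, 'origin': array([ 0.17708321, -0.74047926,  0.5025308 ]), 'rotation': array([-0.52357554,  0.82605728, -0.17533299,  0.11294405])}
top {'vertical_fov': 55.91994715328617, 'cx': 270.58895553614684, 'cy': 204.6206651632186, 'k1': -0.09803634731932234, 'origin': array([0.34639978, 0.06944398, 1.08939218]), 'rotation': array([-0.07831209,  0.71309903, -0.69228291,  0.07811117])}
wrist {'vertical_fov': 65.26904753487176, 'cx': 285.8026888009936, 'cy': 218.618767859121, 'k1': -0.06302049937011912, 'origin': array([0.06194187, 0.62547014, 0.37345721]), 'rotation': array([0.1201141 , 0.77184218, 0.61726965, 0.09386388])}
```

View pics/top0.png

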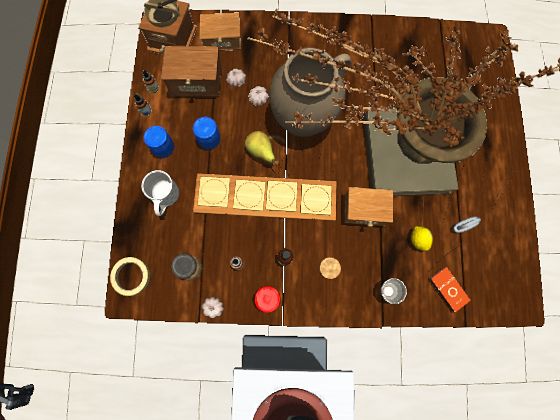

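View pics/side0.png

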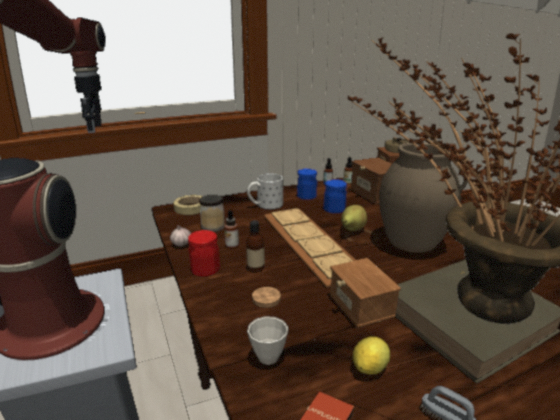

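View pics/wrist0.png

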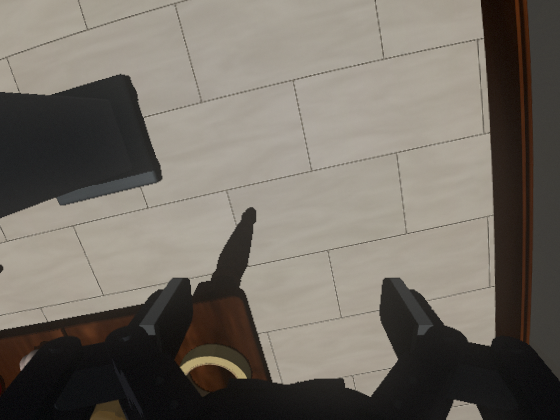

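```bash
cat > h.py <<'E'
from plant import *
import numpy as np, cv2
from scipy.spatial.transform import Rotation as R
def cam(n):
    i=camera_info(n); f=210/np.tan(np.radians(i['vertical_fov'])/2)
    q=np.array(i['rotation']); return i,f,R.from_quat(q[[1,2,3,0]]).as_matrix(),np.array(i['origin'])
def ray(n,u,v,c=None):
    i,f,M,o=c or cam(n)
    d=np.array([(u-i['cx'])/f,(v-i['cy'])/f]); s=d.copy()
    for _ in range(30): s=d/(1+i['k1']*(s@s))
    return o,M@np.array([s[0],s[1],1.])
def onz(n,u,v,z,c=None):
    o,d=ray(n,u,v,c); return o+d*(z-o[2])/d[2]
def proj(n,p,c=None):
    i,f,M,o=c or cam(n); s=M.T@(np.array(p)-o); s=s[:2]/s[2]; s=s*(1+i['k1']*(s@s))
    return s[0]*f+i['cx'],s[1]*f+i['cy']
def tri(a,b):
    (o1,d1),(o2,d2)=a,b; d1=d1/np.linalg.norm(d1);d2=d2/np.linalg.norm(d2)
    t=np.linalg.lstsq(np.c_[d1,-d2],o2-o1,rcond=None)[0]
    p,q=o1+t[0]*d1,o2+t[1]*d2; return (p+q)/2,np.linalg.norm(p-q)
E
python3 - <<'E'
from h import *
for nm,u,v,z in [("c1",214,191,.018),("c2",249,194,.018),("c3",282,196,.018),("c4",317,199,.018),("jar",185,265,.086),("drop",236,263,.102),("bot",286,256,.119),("pad",330,268,.012),("cup",394,291,.063),("mug",157,187,.091),("red",267,299,.086),("garlic",212,307,.04),("base",290,400,.0)]:
    p=onz("top",u,v,z);print(nm,p.round(3),np.hypot(p[0],p[1]).round(3))
im=cv2.imread("pics/top0.png")
cv2.imwrite("pics/z1.png",cv2.resize(im[165:330,130:360],None,fx=3.4,fy=3.4,interpolation=cv2.INTER_CUBIC))
cv2.imwrite("pics/z2.png",cv2.resize(im[220:330,300:480],None,fx=4.4,fy=4.4,interpolation=cv2.INTER_CUBIC))
im=cv2.imread("pics/side0.png")
cv2.imwrite("pics/z3.png",cv2.resize(im[160:380,150:400],None,fx=2.7,fy=2.7,interpolation=cv2.INTER_CUBIC))
E
```

```text
c1 [0.622 0.233 0.018] 0.664
c2 [0.616 0.135 0.018] 0.631
c3 [0.613 0.042 0.018] 0.615
c4 [ 0.608 -0.056  0.018] 0.61
jar [0.41  0.285 0.086] 0.499
drop [0.418 0.155 0.102] 0.445
bot [0.437 0.031 0.119] 0.438
pad [ 0.418 -0.093  0.012] 0.428
cup [ 0.359 -0.251  0.063] 0.438
mug [0.61  0.373 0.091] 0.715
red [0.332 0.075 0.086] 0.341
garlic [0.307 0.217 0.04 ] 0.376
base [0.073 0.008 0.   ] 0.073
```

View pics/z1.png

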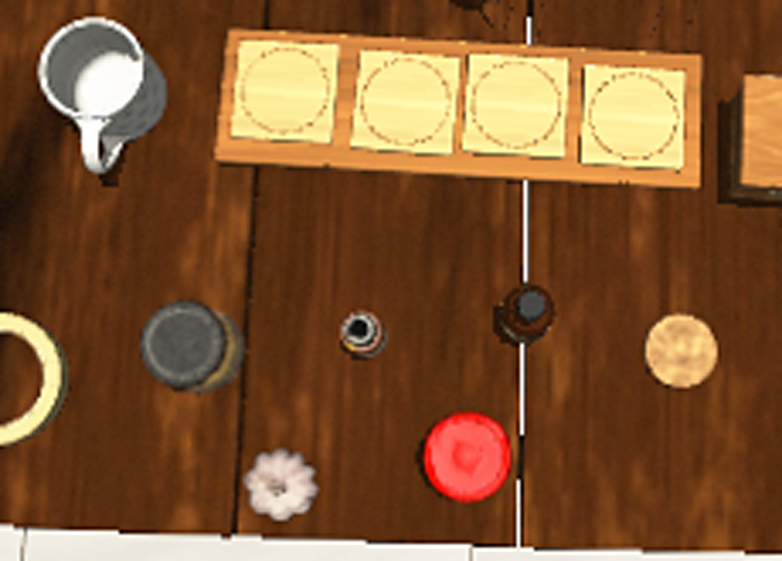

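View pics/z2.png

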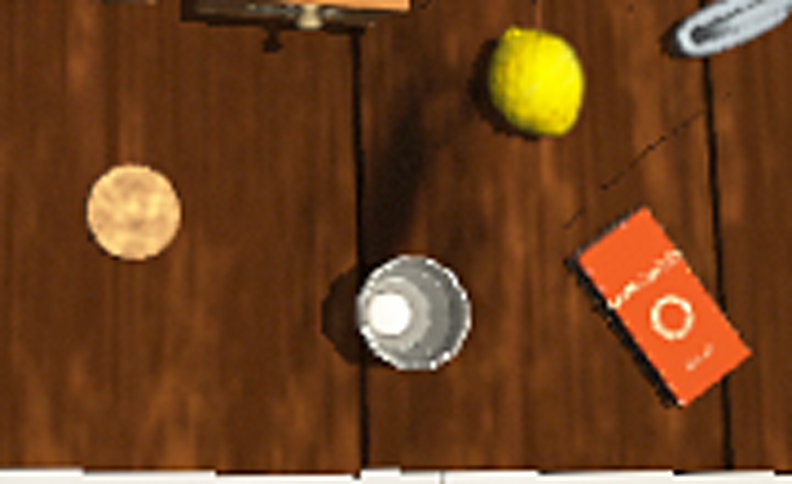

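View pics/z3.png

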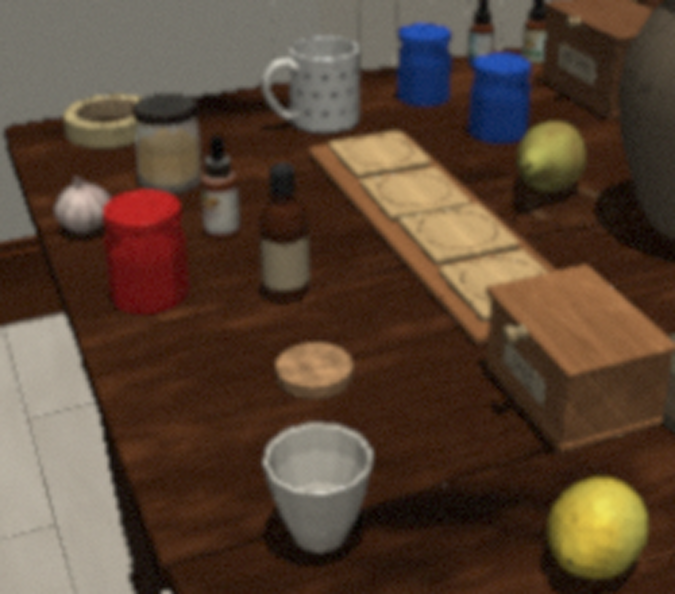

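Run:
```python
from h import *
im=cv2.imread("pics/top0.png"); hsv=cv2.cvtColor(im,cv2.COLOR_BGR2HSV)
c=cam("top")
m=cv2.inRange(hsv,(18,60,200),(32,170,255)); m[:165]=0;m[225:]=0;m[:,:190]=0;m[:,340:]=0
m=cv2.morphologyEx(m,cv2.MORPH_CLOSE,np.ones((3,3)))
for k in cv2.findContours(m,0,2)[0]:
    if cv2.contourArea(k)<200: continue
    P=np.array([onz("top",a,b,.018,c)[:2] for a,b in k[:,0].astype(float)],np.float32)
    r=cv2.minAreaRect(P*1000);print("coaster",np.round(r[0],1),np.round(r[1],1),round(r[2],1))
def blob(name,m,box,z):
    x0,y0,x1,y1=box; mm=np.zeros_like(m);mm[y0:y1,x0:x1]=m[y0:y1,x0:x1]
    k=max(cv2.findContours(mm,0,2)[0],key=cv2.contourArea)
    P=np.array([onz("top",a,b,z,c)[:2] for a,b in k[:,0].astype(float)],np.float32)
    e,rad=cv2.minEnclosingCircle(P*1000);(px,py),pr=cv2.minEnclosingCircle(k);el=cv2.fitEllipse(P*1000)
    print(name,np.round(e,1),round(rad,1),"ell",np.round(el[0],1),np.round(el[1],1),"px",px,py,pr)
blob("pad",cv2.inRange(hsv,(10,60,140),(25,200,255)),(310,245,350,290),.012)
g=cv2.inRange(hsv,(0,0,110),(180,60,255))
blob("cup",cv2.inRange(hsv,(0,0,80),(180,70,255)),(375,270,415,312),.063)
blob("jar",cv2.inRange(hsv,(0,0,40),(180,75,140)),(160,245,210,285),.086)
blob("botcap",cv2.inRange(hsv,(0,0,40),(180,110,140)),(275,245,300,270),.119)
z=cv2.resize(im[240:285,160:305],None,fx=5.5,fy=5.5,interpolation=cv2.INTER_NEAREST);cv2.imwrite("pics/z4.png",z)
```

```text
coaster [608.3 -52.4] [82.9 83. ] 88.0
coaster [614.3  90.3] [174.6  85.1] 90.0
coaster [626.  234.6] [82.8 91.4] 88.4
pad [419.3 -92.8] 29.0 ell [419.2 -92.5] [55.4 56.1] px 330.19232177734375 267.5 10.826449394226074
cup [ 360.6 -249.8] 33.8 ell [ 360.5 -249.9] [63.9 65.5] px 393.6714172363281 290.6714172363281 13.192708015441895
jar [408.  289.3] 31.3 ell [408.1 289.4] [59.9 60.9] px 183.26573181152344 265.5489501953125 12.51531982421875
botcap [440.3  31.7] 10.6 ell [441.5  32.2] [17.8 20.7] px 285.9285583496094 254.7857208251953 4.315485954284668
```

View pics/z4.png

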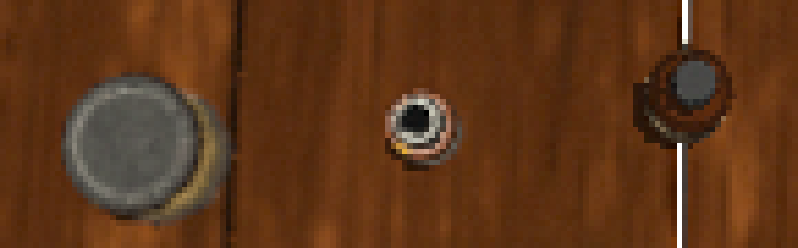

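```bash
python3 -m inch '0 0 -0.01 0 0 0.12 0;0 0 -0.01 0 0 0.12 0;0 0 -0.01 0 0 0.12 0;0 0 -0.01 0 0 0.12 0;0 0 -0.01 0 0 0.12 0;0 0 -0.01 0 0 0.12 0;0 0 -0.01 0 0 0.12 0;0 0 -0.01 0 0 0.12 0;0 0 0 0 0 0.12 0;0 0 0 0 0 0.12 0'
```

```text
time: 0.98
tool_pos: [0.1376, 0.6099, 0.3121]
tool_rot: [-0.001, 0.997, 0.071, 0.0]
contact_force: [0.2, 0.5, 0.4]
gripper_width: 0.998
```

```bash
python3 -m inch '0 0 0 0 0 0.12 0;0 0 0 0 0 0.022 0;0.026 0.03 0 0 0 0 0;0.026 0.03 0 0 0 0 0;0.026 0.03 0 0 0 0 0;0.026 0.03 0 0 0 0 0;0.026 0.03 0 0 0 0 0;0.026 0.03 0 0 0 0 0;0.026 0.03 0 0 0 0 0;0.026 0.03 0 0 0 0 0'
python3 -m inch '0.026 0.03 0 0 0 0 0;0.026 0.03 0 0 0 0 0;0.026 0.03 0 0 0 0 0;0.026 0.03 0 0 0 0 0;0.026 0.03 0 0 0 0 0;0.026 0.03 0 0 0 0 0;0.02 0.03 0 0 0 0 0;0 0.03 0 0 0 0 0;0 0 0 0 0 0 0'
python3 - <<'E'
from h import *
c=cam("wrist");im=grab_frame("wrist");cv2.imwrite("pics/w1.png",im);print(state()['tool_rot'],c[3])
for p in [(.622,.233,.018),(.616,.135,.018),(.613,.042,.018),(.608,-.056,.018)]: print(np.round(proj("wrist",p,c)))
E
```

```text
time: 1.82
tool_pos: [0.3479, 0.3695, 0.3111]
tool_rot: [-0.0, 1.0, 0.005, 0.0]
contact_force: [0.5, 1.4, -0.1]
gripper_width: 1.002
time: 2.57
tool_pos: [0.5257, 0.128, 0.3106]
tool_rot: [0.001, 1.0, 0.002, -0.001]
contact_force: [-0.2, 0.2, -0.5]
gripper_width: 1.0
[ 1.33587773e-04  9.99997068e-01  2.36592132e-03 -4.98980100e-04] [0.52560636 0.20471645 0.45370221]
[364.  91.]
[354. 169.]
[348. 234.]
[340. 295.]
```

View pics/w1.png

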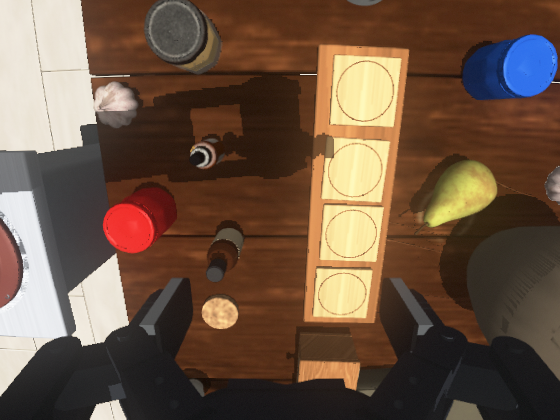

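Run:
```python
from h import *
i,f,M,o=cam("wrist")
im=cv2.imread("pics/w1.png")
c=(i,f,M,np.array([0.52560636,0.20471645,0.45370221]))
z=cv2.resize(im[40:330,300:420],None,fx=2.05,fy=2.05,interpolation=cv2.INTER_CUBIC);cv2.imwrite("pics/z5.png",z)
hsv=cv2.cvtColor(im,cv2.COLOR_BGR2HSV)
for nm,(x,y) in dict(c1=(350,65),c2=(335,185),c3=(340,222),c4=(330,285),board=(313,260)).items(): print(nm,hsv[y,x])
m=cv2.inRange(hsv,(17,0,90),(35,150,255)); m[:45]=0;m[330:]=0;m[:,:312]=0;m[:,412:]=0
m=cv2.morphologyEx(m,cv2.MORPH_CLOSE,np.ones((5,5)));m=cv2.morphologyEx(m,cv2.MORPH_OPEN,np.ones((5,5)))
cv2.imwrite("pics/m5.png",m[40:330,300:420])
for k in cv2.findContours(m,0,2)[0]:
    if cv2.contourArea(k)<800: continue
    P=np.array([onz("wrist",a,b,.018,c)[:2] for a,b in k[:,0].astype(float)],np.float32)
    r=cv2.minAreaRect(P*1000);print("coaster",np.round(r[0],1),np.round(r[1],1),round(r[2],1))
for u,v in [(365,91),(355,169),(350,234),(341,293)]: print(onz("wrist",u,v,.018,c).round(4))
print("pad",onz("wrist",220,312,.012,c).round(4))
```

```text
c1 [ 22  97 248]
c2 [ 25  82 253]
c3 [ 24  86 252]
c4 [ 23  91 251]
board [ 13 155 221]
coaster [610.1 -52.5] [84.4 83.5] 88.4
coaster [616.7  89.3] [175.6  86.1] 89.6
coaster [623.1 234.1] [83.3 83.8] 88.5
[0.6239 0.2344 0.018 ]
[0.6173 0.1358 0.018 ]
[0.6164 0.0433 0.018 ]
[ 0.6091 -0.0518  0.018 ]
pad [ 0.4226 -0.0905  0.012 ]
```

View pics/z5.png

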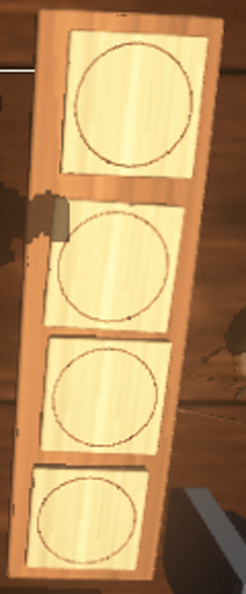

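```bash
python3 -m inch '-0.0106 0.022 0.018 0 0 0 0;-0.0106 0.022 0.018 0 0 0 0;-0.0106 0.022 0.018 0 0 0 0;-0.0106 0.022 0.018 0 0 0 0;-0.0106 0.022 0.018 0 0 0 0;-0.0106 0.022 0.018 0 0 0 0;-0.0106 0.022 0.018 0 0 0 0;-0.0106 0.022 0.018 0 0 0 0;-0.0106 0.022 0.018 0 0 0 0;-0.0106 0.022 0.018 0 0 0 0'
python3 -m inch '0 0 0 0 0 0 0'
python3 - <<'E'
from h import *
c=cam("wrist");im=grab_frame("wrist");cv2.imwrite("pics/w2.png",im);print(state()['tool_pos'],c[3])
hsv=cv2.cvtColor(im,cv2.COLOR_BGR2HSV)
m=cv2.inRange(hsv,(8,50,110),(25,170,255))
for k in cv2.findContours(m,0,2)[0]:
    if cv2.contourArea(k)<800: continue
    P=np.array([onz("wrist",a,b,.012,c)[:2] for a,b in k[:,0].astype(float)],np.float32)
    e=cv2.fitEllipse(P*1000);print(cv2.boundingRect(k),np.round(e[0],1),np.round(e[1],1))
E
```

```text
time: 3.45
tool_pos: [0.4198, -0.0882, 0.1305]
tool_rot: [-0.0, 1.0, 0.005, 0.0]
contact_force: [0.3, 0.1, 0.2]
gripper_width: 1.003
time: 3.53
tool_pos: [0.4168, -0.0889, 0.1271]
tool_rot: [-0.001, 1.0, 0.003, -0.003]
contact_force: [-0.9, 0.5, -0.6]
gripper_width: 0.998
[ 0.41844113 -0.08801943  0.12903159] [ 0.4173383  -0.01269996  0.27050662]
(460, 296, 100, 84) [ 640.5 -203.4] [ 74.3 142. ]
(115, 214, 59, 62) [ 291.2 -118.2] [49.9 55.4]
(260, 184, 73, 67) [423.3 -95.5] [53.9 55.1]
(446, 0, 114, 240) [597.  -59.9] [ 93.  234.1]
```

View pics/w2.png

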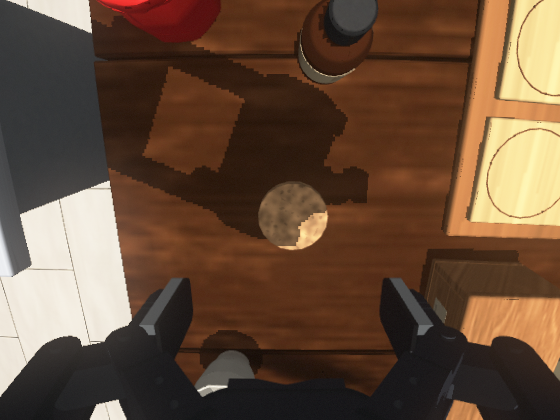

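Run:
```python
from h import *
c=cam("wrist");print(c[3])
for u,v in [(293,215.5),(259,216),(328,216),(293,181),(293,250)]: print(onz("wrist",u,v,.012,c).round(4))
for u,v in [(486,198.5)]: pass
print(state()['tool_pos'])
g=camera_info
```

```text
[ 0.41855354 -0.01188743  0.27245145]
[ 0.4237 -0.0916  0.012 ]
[ 0.3954 -0.0922  0.012 ]
[ 0.4528 -0.0918  0.012 ]
[ 0.4233 -0.0625  0.012 ]
[ 0.424  -0.1226  0.012 ]
[ 0.41844113 -0.08801943  0.12903159]
```

```bash
python3 -m inch '0.003 0.004 0.02 0 0 0 0;0 0 0.025 0 0 0 0;0 0 0.025 0 0 0 0;0 0 0.025 0 0 0 0;0 0 0.02 0 0 0 0;0 0 0.01 0 0 0 0;0 0 0 0 0 0 0;0 0 0 0 0 0 0'
python3 - <<'E'
from h import *
c=cam("wrist");im=grab_frame("wrist");cv2.imwrite("pics/w3.png",im);print(state()['tool_pos'],state()['contact_force'])
E
```

```text
time: 4.25
tool_pos: [0.4242, -0.0918, 0.0071]
tool_rot: [-0.0, 1.0, 0.004, 0.0]
contact_force: [1.2, -0.3, 1.1]
gripper_width: 1.0
[ 0.42490792 -0.09224145  0.00784406] [ 0.49458831  0.61905132 -0.40872519]
```

View pics/w3.png

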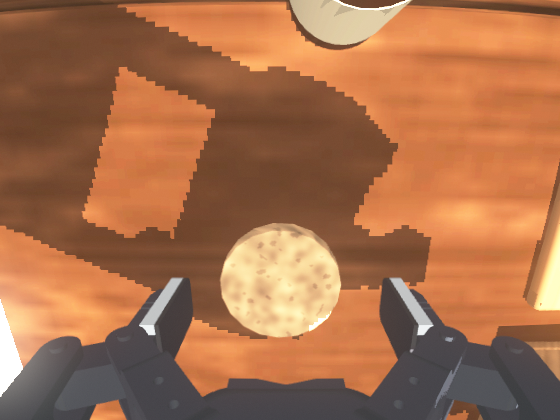

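```bash
python3 - <<'E'
from h import *
c=cam("wrist");print(onz("wrist",281,280,.012,c))
E
python3 -m inch '0 0 0.005 0 0 0 0;0 0 0.005 0 0 0 0;0 0 0 0 0 0 0.2;0 0 0 0 0 0 0.35;0 0 0 0 0 0 0.35;0 0 0 0 0 0 0.35'
```

```text
[ 0.42242458 -0.09073442  0.012     ]
time: 4.8
tool_pos: [0.4238, -0.0926, -0.0031]
tool_rot: [0.0, 1.0, 0.003, 0.0]
contact_force: [-0.6, 0.3, 3.4]
gripper_width: 0.661
```

```bash
python3 -m inch '0 0 0 0 0 0 0.6;0 0 0 0 0 0 0.6;0 0 0 0 0 0 0.6;0 0 0 0 0 0 0.6'
python3 - <<'E'
from h import *
c=cam("wrist");im=grab_frame("wrist");cv2.imwrite("pics/w4.png",im)
E
```

```text
time: 5.13
tool_pos: [0.4239, -0.0926, -0.0029]
tool_rot: [0.0, 1.0, 0.003, 0.0]
contact_force: [-1.4, 0.3, 5.9]
gripper_width: 0.651
```

View pics/w4.png

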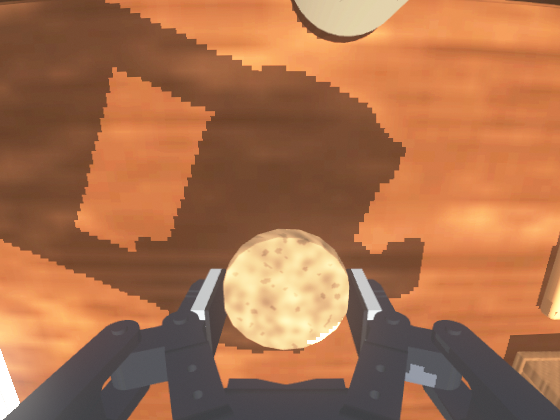

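```bash
python3 -m inch '0 0 -0.01 0 0 0 0.6;0 0 -0.02 0 0 0 0.6;0 0 -0.025 0 0 0 0.6;0 0 -0.025 0 0 0 0.6;0 0 -0.025 0 0 0 0.6;0.01 -0.016 -0.025 0 0 0 0.6;0.01 -0.016 -0.025 0 0 0 0.6;0.02 -0.033 0 0 0 0 0.6;0.02 -0.033 0 0 0 0 0.6;0.02 -0.033 0 0 0 0 0.6'
python3 - <<'E'
from h import *
c=cam("wrist");im=grab_frame("wrist");cv2.imwrite("pics/w5.png",im)
E
```

```text
time: 6.02
tool_pos: [0.5035, 0.0406, 0.1528]
tool_rot: [0.0, 1.0, 0.003, 0.001]
contact_force: [0.4, 0.9, -0.0]
gripper_width: 0.652
```

View pics/w5.png

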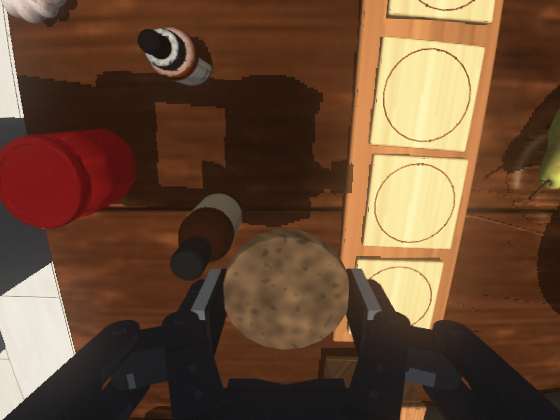

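```bash
python3 -m inch '0.02 -0.0325 0 0 0 0 0.6;0.02 -0.0325 0 0 0 0 0.6;0.02 -0.0325 0 0 0 0 0.6;0.02 -0.0325 0 0 0 0 0.6;0.02 -0.0325 0 0 0 0 0.6;0.0195 -0.0325 0 0 0 0 0.6;0 0 0 0 0 0 0.6;0 0 0 0 0 0 0.6'
python3 - <<'E'
from h import *
s=state();c=cam("wrist");im=grab_frame("wrist");cv2.imwrite("pics/w6.png",im)
p=onz("wrist",287,290,s['tool_pos'][2]+.015,c);print(p,s['tool_pos'],p-s['tool_pos'])
E
```

```text
time: 6.73
tool_pos: [0.6207, 0.2365, 0.1507]
tool_rot: [0.0, 1.0, 0.005, -0.001]
contact_force: [-0.0, -0.5, -0.2]
gripper_width: 0.649
[0.62103843 0.23889815 0.16573609] [0.62069427 0.23648726 0.15073609] [0.00034417 0.0024109  0.015     ]
```

View pics/w6.png

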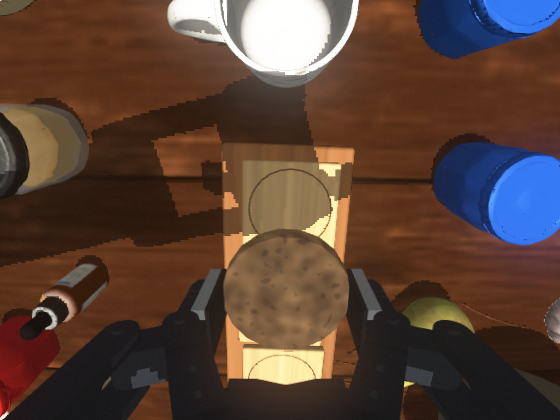

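Run:
```python
from h import *
c=cam("wrist")
for p in [(290,208),(249,208),(331,208),(290,168.5),(292,161)]:print(onz("wrist",*p,.018,c).round(4))
print(state()['tool_pos'])
im=cv2.imread("pics/w6.png");cv2.imwrite("pics/z6.png",cv2.resize(im[140:250,210:370],None,fx=5,fy=5,interpolation=cv2.INTER_CUBIC))
```

```text
[0.6235 0.2335 0.018 ]
[0.5876 0.2332 0.018 ]
[0.6594 0.2338 0.018 ]
[0.6231 0.2681 0.018 ]
[0.6247 0.2744 0.018 ]
[0.62026644 0.23534771 0.15086184]
```

View pics/z6.png

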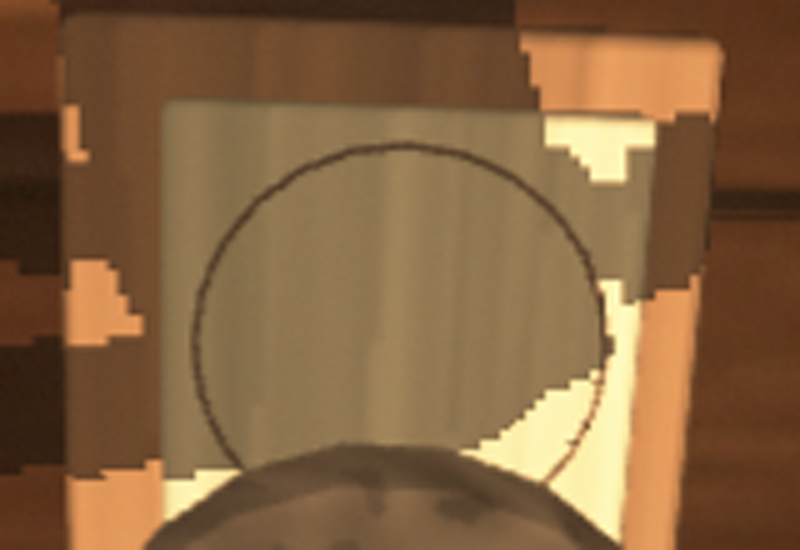

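```bash
python3 -m inch '0.0025 0.0045 0 0 0 0 0.6;0 0 0.03 0 0 0 0.6;0 0 0.03 0 0 0 0.6;0 0 0.03 0 0 0 0.6;0 0 0.02 0 0 0 0.6;0 0 0.014 0 0 0 0.6;0 0 0.004 0 0 0 0.6;0 0 0 0 0 0 0.6;0 0 0 0 0 0 0.6'
```

```text
time: 7.53
tool_pos: [0.6242, 0.2303, 0.025]
tool_rot: [-0.0, 1.0, 0.003, 0.001]
contact_force: [0.3, -0.7, -0.2]
gripper_width: 0.651
```

```bash
python3 -m inch '0 0 0.004 0 0 0 0.6;0 0 0.004 0 0 0 0.6;0 0 0 0 0 0 0.6'
python3 - <<'E'
from h import *
s=state();c=cam("wrist");im=grab_frame("wrist");cv2.imwrite("pics/w7.png",im)
p=onz("wrist",287,290,s['tool_pos'][2]+.015,c);print(p,s['tool_pos'],p-s['tool_pos'])
E
```

```text
time: 7.78
tool_pos: [0.6234, 0.2306, 0.0156]
tool_rot: [-0.0, 1.0, 0.004, 0.0]
contact_force: [-0.6, -0.5, -1.0]
gripper_width: 0.65
[0.62367904 0.23302603 0.03058182] [0.62335351 0.23061203 0.01558182] [0.00032553 0.002414   0.015     ]
```

View pics/w7.png

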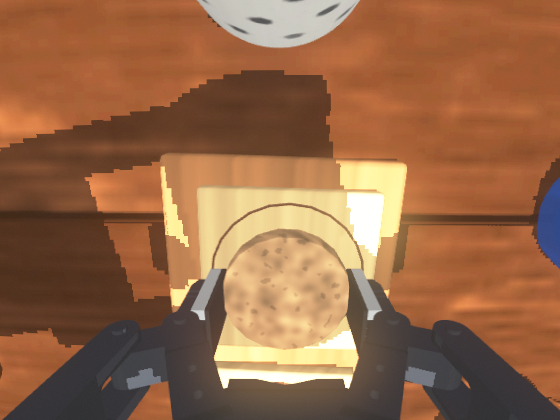

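```bash
python3 -m inch '0 0 0.0015 0 0 0 0.6;0 0 0 0 0 0 0.6'
```

```text
time: 8.0
tool_pos: [0.6235, 0.2307, 0.0151]
tool_rot: [0.0, 1.0, 0.004, 0.0]
contact_force: [-2.9, -1.4, 4.7]
gripper_width: 0.653
```

Contact (4.7 N). Release and rise, then look.

```bash
python3 -m inch '0 0 0 0 0 0 0.25;0 0 0 0 0 0 0.1;0 0 0 0 0 0 0;0 0 0 0 0 0 0;0 0 -0.01 0 0 0 0;0 0 -0.02 0 0 0 0;0 0 -0.03 0 0 0 0;0 0 -0.03 0 0 0 0;0 0 -0.03 0 0 0 0;0 0 0 0 0 0 0'
python3 - <<'E'
from h import *
s=state();c=cam("wrist");im=grab_frame("wrist");cv2.imwrite("pics/w8.png",im);print(s['tool_pos'],c[3])
E
```

```text
time: 8.83
tool_pos: [0.6276, 0.2317, 0.1433]
tool_rot: [-0.002, 1.0, 0.004, 0.007]
contact_force: [1.2, 0.9, 1.3]
gripper_width: 0.998
[0.62758431 0.23173581 0.14330531] [0.62515786 0.30769046 0.28682302]
```

View pics/w8.png

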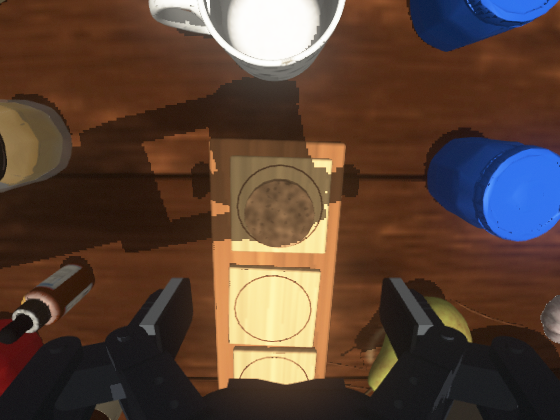

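Run:
```python
from h import *
im=cv2.imread("pics/w8.png");cv2.imwrite("pics/z8.png",cv2.resize(im[140:270,210:350],None,fx=4.5,fy=4.5,interpolation=cv2.INTER_CUBIC))
c=cam("wrist")
g=lambda x,y:(210+x/4.5-.4,140+y/4.5-.4)
```

```text
(no output)
```

View pics/z8.png

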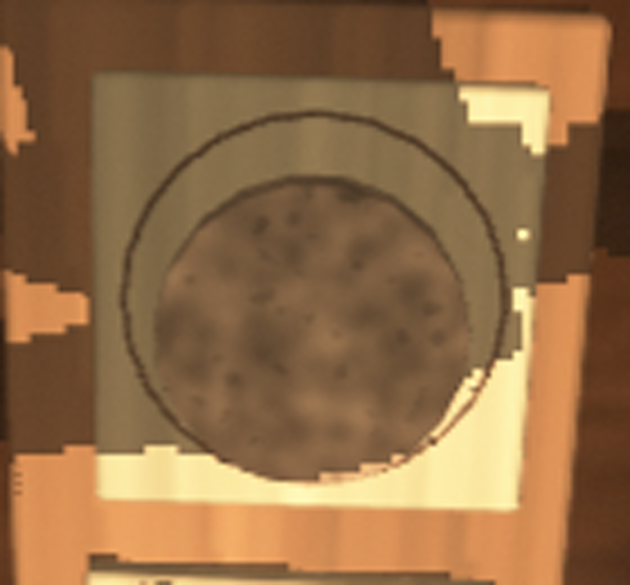

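Run:
```python
from h import *
c=cam("wrist")
g=lambda x,y:(210+x/4.5-.4,140+y/4.5-.4)
for n,p,z in [("cl",(123,300),.018),("cr",(508,300),.018),("ct",(316,112),.018),("cb",(316,487),.018),("pl",(154,330),.030),("pr",(469,330),.030),("pt",(313,183),.030),("pb",(313,482),.030),
 ("k1",(93,72),.018),("k2",(549,88),.018),("k3",(518,511),.018),("k4",(98,497),.018)]: print(n,onz("wrist",*g(*p),z,c).round(4))
```

```text
cl [0.5861 0.2342 0.018 ]
cr [0.658  0.2345 0.018 ]
ct [0.6221 0.2694 0.018 ]
cb [0.6222 0.1967 0.018 ]
pl [0.5932 0.232  0.03  ]
pr [0.6497 0.2322 0.03  ]
pt [0.6217 0.2588 0.03  ]
pb [0.6217 0.2027 0.03  ]
k1 [0.5823 0.2764 0.018 ]
k2 [0.6639 0.274  0.018 ]
k3 [0.6618 0.1917 0.018 ]
k4 [0.5797 0.1944 0.018 ]
```

```bash
python3 -m inch '0 0 -0.03 0 0 0 0;-0.0204 0.029 -0.003 0 0 0 0;-0.0204 0.029 -0.003 0 0 0 0;-0.0204 0.029 -0.003 0 0 0 0;-0.0204 0.029 -0.003 0 0 0 0;-0.0204 0.029 -0.003 0 0 0 0;-0.0204 0.029 -0.003 0 0 0 0;-0.0204 0.029 -0.003 0 0 0 0;-0.0204 0.029 -0.003 0 0 0 0;-0.0204 0.029 -0.003 0 0 0 0'
python3 -m inch '0 0 0 0 0 0 0;0 0 0 0 0 0 0'
python3 - <<'E'
from h import *
s=state();c=cam("wrist");im=grab_frame("wrist");cv2.imwrite("pics/w9.png",im);print(s['tool_pos'],c[3])
E
```

```text
time: 9.72
tool_pos: [0.4397, -0.0326, 0.1901]
tool_rot: [-0.0, 1.0, 0.004, -0.001]
contact_force: [0.5, -1.2, 1.2]
gripper_width: 0.999
time: 9.88
tool_pos: [0.4405, -0.0327, 0.1905]
tool_rot: [-0.0, 1.0, 0.002, 0.0]
contact_force: [0.7, 0.8, 0.2]
gripper_width: 0.998
[ 0.44054631 -0.03274575  0.19047393] [0.4402819  0.04364817 0.3337629 ]
```

View pics/w9.png

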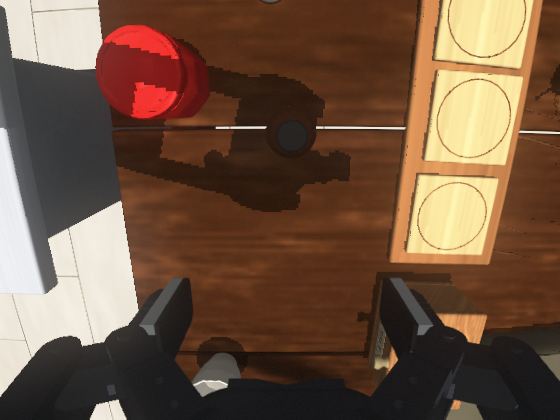

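Run:
```python
from h import *
im=cv2.imread("pics/w9.png");cv2.imwrite("pics/z9.png",cv2.resize(cv2.convertScaleAbs(im[100:175,245:345],alpha=2.2),None,fx=7,fy=7,interpolation=cv2.INTER_CUBIC))
c=cam("wrist")
print(onz("wrist",291,135.5,.119,c),onz("wrist",291.5,136,.08,c),state()['tool_pos'])
```

```text
[0.44374274 0.03178983 0.119     ] [0.44468403 0.02913005 0.08      ] [ 0.44103158 -0.03193299  0.19045744]
```

View pics/z9.png

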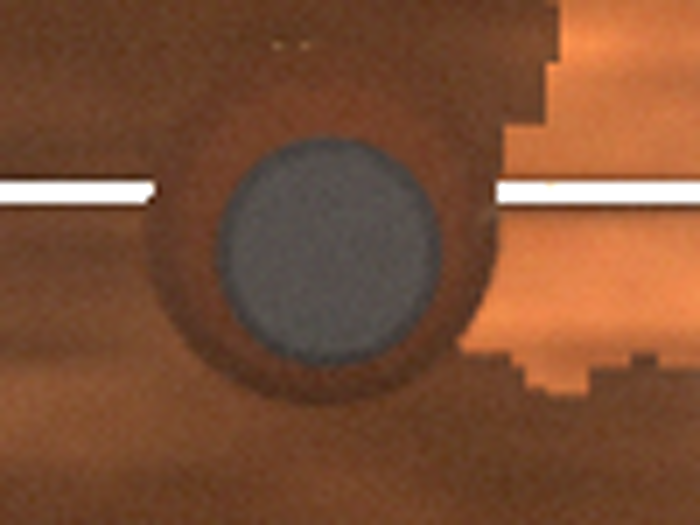

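```bash
python3 -m inch '0.0025 -0.032 0 0 0 0 0;0 -0.032 0 0 0 0 0;0 0 0 0 0 0 0;0 0 0.02 0 0 0 0;0 0 0.03 0 0 0 0;0 0 0.03 0 0 0 0;0 0 0.03 0 0 0 0;0 0 0.02 0 0 0 0;0 0 0.009 0 0 0 0;0 0 0 0 0 0 0'
python3 - <<'E'
from h import *
s=state();c=cam("wrist");im=grab_frame("wrist");cv2.imwrite("pics/w10.png",im);print(s['tool_pos'],c[3])
E
```

```text
time: 10.77
tool_pos: [0.4414, 0.0331, 0.049]
tool_rot: [-0.0, 1.0, 0.004, -0.003]
contact_force: [-0.6, 0.5, -0.1]
gripper_width: 1.001
[0.44137956 0.03311282 0.04895094] [0.44162851 0.10943788 0.19225191]
```

View pics/w10.png

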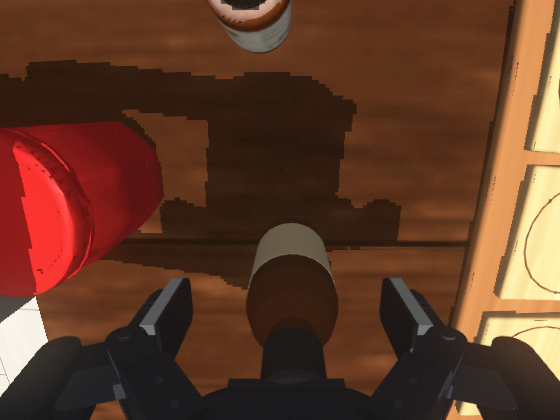

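```bash
python3 -m inch '0 0 0 0 0 0 0.3;0 0 0 0 0 0 0.5;0 0 0 0 0 0 0.5;0 0 0 0 0 0 0.7;0 0 0 0 0 0 0.7;0 0 0 0 0 0 0.7'; python3 -m inch '0 0 -0.005 0 0 0 0.7;0 0 -0.02 0 0 0 0.7;0 0 -0.03 0 0 0 0.7;0 0 0 0 0 0 0.7'
python3 - <<'E'
from h import *
s=state();c=cam("wrist");im=grab_frame("wrist");cv2.imwrite("pics/w11.png",im);print(s['tool_pos'],c[3])
E
```

```text
time: 11.32
tool_pos: [0.4446, 0.0322, 0.0534]
tool_rot: [0.0, 1.0, 0.003, 0.001]
contact_force: [-1.5, 0.3, 5.8]
gripper_width: 0.456
time: 11.65
tool_pos: [0.4468, 0.032, 0.1124]
tool_rot: [0.0, 1.0, 0.004, 0.005]
contact_force: [0.8, 0.3, 0.5]
gripper_width: 0.453
[0.44680496 0.03198607 0.11237772] [0.44497736 0.10853827 0.25555551]
```

View pics/w11.png

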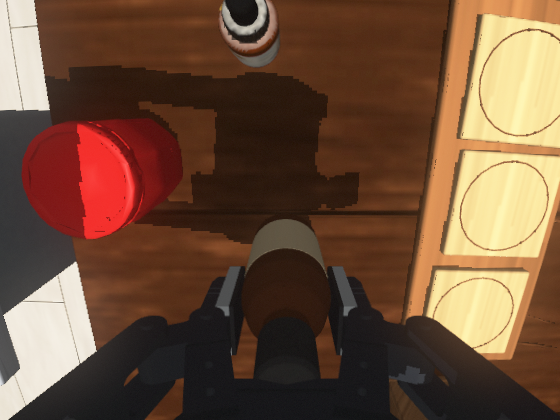

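```bash
python3 -m inch '0 0 -0.03 0 0 0 0.7;0.005 -0.005 -0.02 0 0 0 0.7;0.0215 -0.0245 0 0 0 0 0.7;0.0215 -0.0245 0 0 0 0 0.7;0.0215 -0.0245 0 0 0 0 0.7;0.0215 -0.0245 0 0 0 0 0.7;0.0215 -0.0245 0 0 0 0 0.7;0.0215 -0.0245 0 0 0 0 0.7;0.0215 -0.0245 0 0 0 0 0.7;0.0215 -0.0235 0 0 0 0 0.7'
python3 -m inch '0 0 0 0 0 0 0.7;0 0 0 0 0 0 0.7'
python3 - <<'E'
from h import *
s=state();c=cam("wrist");im=grab_frame("wrist");cv2.imwrite("pics/w12.png",im);print(s['tool_pos'],c[3])
E
```

```text
time: 12.53
tool_pos: [0.619, 0.2348, 0.1547]
tool_rot: [0.0, 1.0, 0.004, -0.001]
contact_force: [1.1, 0.1, -0.6]
gripper_width: 0.457
time: 12.7
tool_pos: [0.6186, 0.2343, 0.1544]
tool_rot: [0.001, 1.0, 0.004, -0.002]
contact_force: [-0.6, -0.0, -0.8]
gripper_width: 0.449
[0.61859846 0.23426976 0.1544389 ] [0.61846861 0.31085188 0.29761455]
```

View pics/w12.png

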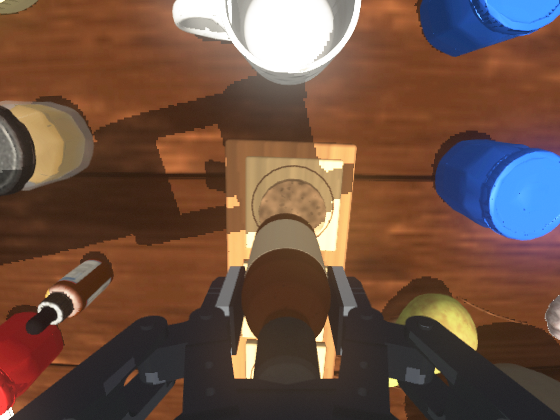

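Run:
```python
from h import *
im=cv2.imread("pics/w12.png");cv2.imwrite("pics/z12.png",cv2.resize(im[140:270,220:360],None,fx=4.5,fy=4.5,interpolation=cv2.INTER_CUBIC))
c=cam("wrist")
for p,z in [((254,200),.03),((329,200),.03),((291,180),.03),((287,215),.1034),((248,248),.13),((325,248),.13)]: print(onz("wrist",*p,z,c).round(4))
```

```text
[0.5905 0.2406 0.03  ]
[0.6538 0.2411 0.03  ]
[0.6215 0.2579 0.03  ]
[0.6184 0.2502 0.1034]
[0.5968 0.239  0.13  ]
[0.6395 0.2394 0.13  ]
```

View pics/z12.png

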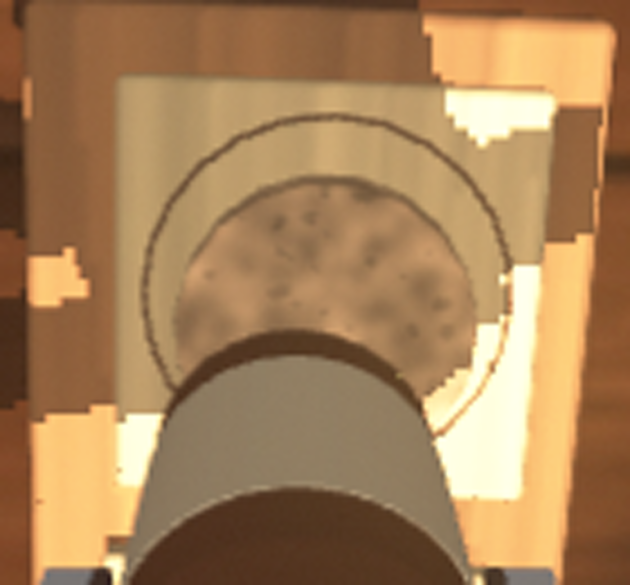

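```bash
python3 -m inch '0.005 0.001 0 0 0 0 0.7;0 0 0.02 0 0 0 0.7;0 0 0.02 0 0 0 0.7;0 0 0.015 0 0 0 0.7;0 0 0.008 0 0 0 0.7;0 0 0.003 0 0 0 0.7;0 0 0 0 0 0 0.7'
python3 - <<'E'
from h import *
s=state();c=cam("wrist");im=grab_frame("wrist");cv2.imwrite("pics/w13.png",im[100:,100:460]);print(s['tool_pos'],c[3])
cv2.imwrite("pics/s13.png",cv2.resize(grab_frame("side")[150:330,150:400],None,fx=3,fy=3))
E
```

```text
time: 13.33
tool_pos: [0.6234, 0.2321, 0.09]
tool_rot: [0.0, 1.0, 0.003, -0.001]
contact_force: [0.4, -0.2, -0.5]
gripper_width: 0.458
[0.6234486  0.23205201 0.08997165] [0.62319526 0.30852863 0.23319227]
```

View pics/w13.png

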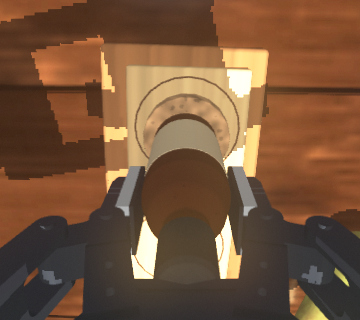

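View pics/s13.png

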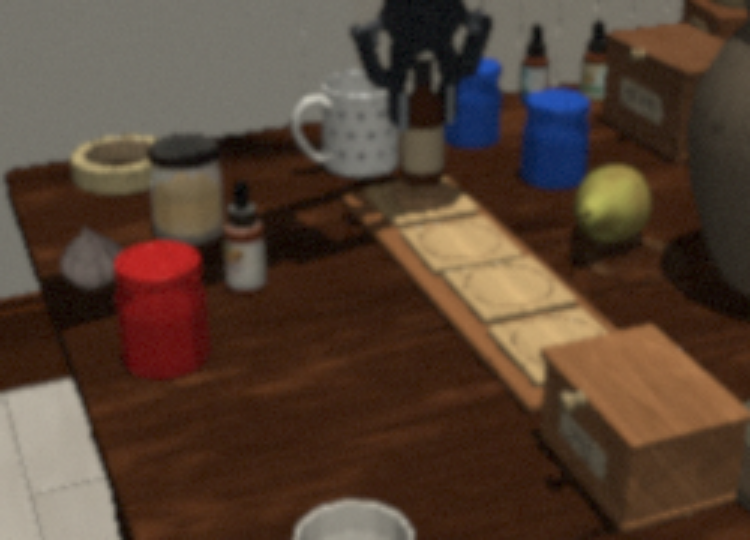

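Aligned; lower in small steps watching force.

```bash
python3 -m inch '0 0 0.003 0 0 0 0.7;0 0 0.002 0 0 0 0.7;0 0 0 0 0 0 0.7'; python3 -m inch '0 0 0.0015 0 0 0 0.7;0 0 0 0 0 0 0.7'
```

```text
time: 13.68
tool_pos: [0.6241, 0.2326, 0.086]
tool_rot: [-0.0, 1.0, 0.004, 0.0]
contact_force: [0.2, -0.6, -1.9]
gripper_width: 0.453
time: 13.85
tool_pos: [0.624, 0.2326, 0.0842]
tool_rot: [0.0, 1.0, 0.004, -0.0]
contact_force: [0.2, -1.1, -1.5]
gripper_width: 0.455
```

```bash
python3 -m inch '0 0 0.0015 0 0 0 0.7;0 0 0 0 0 0 0.7';python3 -m inch '0 0 0.0007 0 0 0 0.7;0 0 0 0 0 0 0.7'
```

```text
time: 14.02
tool_pos: [0.6243, 0.2327, 0.0835]
tool_rot: [-0.0, 1.0, 0.004, 0.0]
contact_force: [-1.2, -0.4, 3.4]
gripper_width: 0.456
time: 14.18
tool_pos: [0.6243, 0.2327, 0.0835]
tool_rot: [-0.0, 1.0, 0.004, 0.0]
contact_force: [-3.9, 0.1, 5.1]
gripper_width: 0.456
```

```bash
python3 -m inch '0 0 0 0 0 0 0.5;0 0 0 0 0 0 0.4;0 0 0 0 0 0 0.2;0 0 0 0 0 0 0;0 0 0 0 0 0 0;0 0 -0.02 0 0 0 0;0 0 -0.03 0 0 0 0;0 0 -0.03 0 0 0 0;0 0 -0.03 0 0 0 0;0 0 0 0 0 0 0'
python3 - <<'E'
from h import *
s=state();c=cam("wrist");im=grab_frame("wrist");cv2.imwrite("pics/w14.png",im);print(s['tool_pos'],c[3])
E
```

```text
time: 15.02
tool_pos: [0.6278, 0.2335, 0.2008]
tool_rot: [-0.002, 1.0, 0.004, 0.006]
contact_force: [0.5, -0.6, 1.2]
gripper_width: 0.998
[0.6277951  0.23353951 0.20082103] [0.6254761  0.30952605 0.34430683]
```

View pics/w14.png

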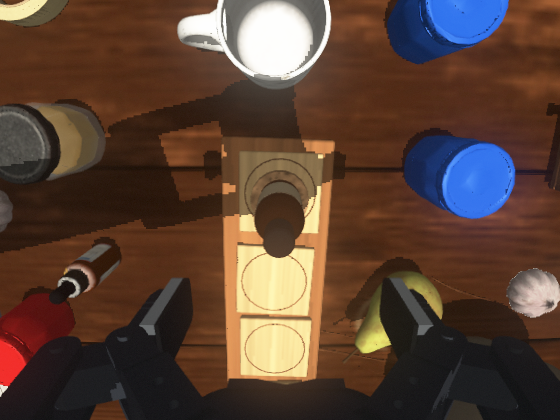

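```bash
python3 -m inch '-0.0256 0.0177 0 0 0 0 0;-0.0256 0.0177 0 0 0 0 0;-0.0256 0.0177 0 0 0 0 0;-0.0256 0.0177 0 0 0 0 0;-0.0256 0.0177 0 0 0 0 0;-0.0256 0.0177 0 0 0 0 0;-0.0256 0.0177 0 0 0 0 0;-0.0256 0.0177 0 0 0 0 0;0 0 0 0 0 0 0;0 0 0 0 0 0 0'
python3 - <<'E'
from h import *
s=state();c=cam("wrist");im=grab_frame("wrist");cv2.imwrite("pics/w15.png",im);print(s['tool_pos'],c[3])
t=ray("top",235,261.1);print(onz("top",235,261.1,.102))
u,v=map(int,proj("wrist",(.42,.157,.08),c));print(u,v)
x0,y0=max(u-60,0),max(v-50,0)
cv2.imwrite("pics/z15.png",cv2.resize(cv2.convertScaleAbs(im[y0:y0+100,x0:x0+120],alpha=1.5),None,fx=6,fy=6,interpolation=cv2.INTER_CUBIC));print(x0,y0)
E
```

```text
time: 15.9
tool_pos: [0.4191, 0.0891, 0.191]
tool_rot: [-0.0, 1.0, 0.003, -0.0]
contact_force: [0.8, 0.1, -0.3]
gripper_width: 1.002
[0.41910728 0.08907709 0.19096079] [0.41876108 0.16546573 0.33422125]
[0.42245791 0.15720355 0.102     ]
287 126
227 76
```

View pics/z15.png

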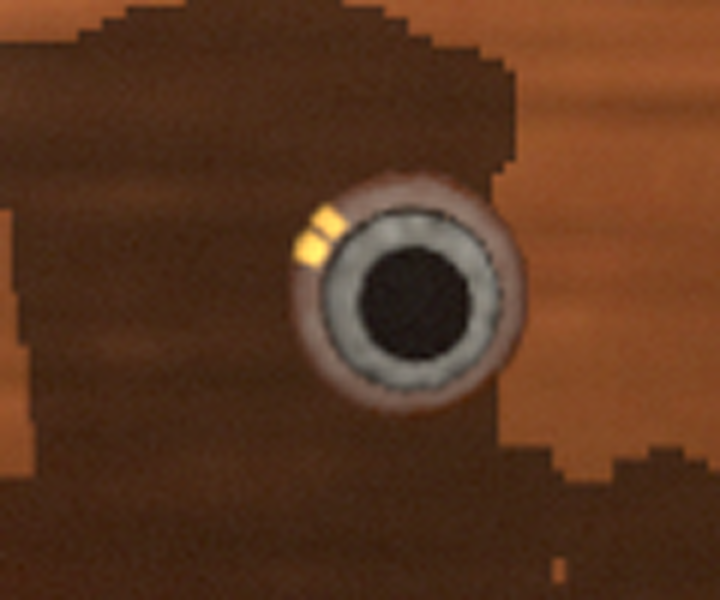

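View pics/w15.png

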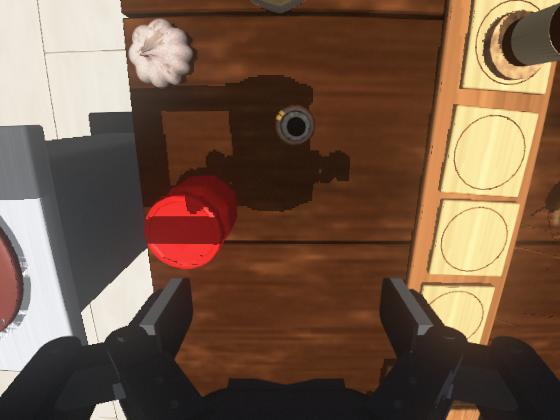

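Run:
```python
from h import *
c=cam("wrist")
print(onz("wrist",294.9,124.3,.06,c),onz("wrist",295.8,125.9,.102,c),state()['tool_pos'])
```

```text
[0.42659338 0.15852362 0.06      ] [0.42614797 0.15857964 0.102     ] [0.41999197 0.08945336 0.1914908 ]
```

```bash
python3 -m inch '0.0055 -0.035 0 0 0 0 0;0 -0.034 0 0 0 0 0;0 0 0 0 0 0 0;0 0 0.03 0 0 0 0;0 0 0.03 0 0 0 0;0 0 0.03 0 0 0 0;0 0 0.03 0 0 0 0;0 0 0.02 0 0 0 0;0 0 0.012 0 0 0 0;0 0 0 0 0 0 0'
python3 - <<'E'
from h import *
s=state();c=cam("wrist");im=grab_frame("wrist");cv2.imwrite("pics/w16.png",im);print(s['tool_pos'],c[3])
E
```

```text
time: 16.78
tool_pos: [0.4229, 0.1584, 0.0361]
tool_rot: [0.001, 1.0, 0.004, -0.004]
contact_force: [-0.3, -0.9, -0.3]
gripper_width: 0.998
[0.42286855 0.15836795 0.03612524] [0.4234181  0.23501338 0.17927469]
```

View pics/w16.png

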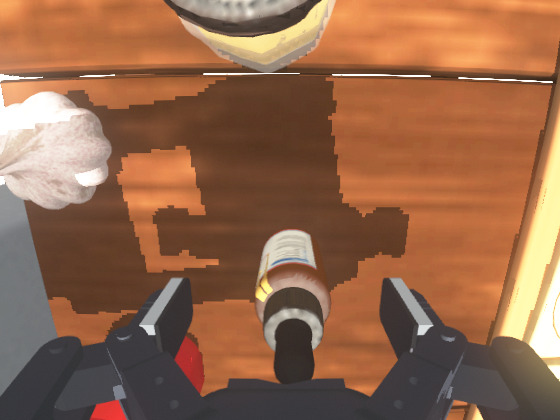

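```bash
python3 -m inch '0 0 0.002 0 0 0 0;0 0 0 0 0 0 0.3;0 0 0 0 0 0 0.5;0 0 0 0 0 0 0.6;0 0 0 0 0 0 0.75;0 0 0 0 0 0 0.75;0 0 0 0 0 0 0.75';python3 -m inch '0 0 0 0 0 0 0.75'; python3 -m inch '0 0 -0.005 0 0 0 0.75;0 0 -0.02 0 0 0 0.75;0 0 -0.03 0 0 0 0.75;0 0 0 0 0 0 0.75'
python3 - <<'E'
from h import *
s=state();c=cam("wrist");im=grab_frame("wrist");cv2.imwrite("pics/w17.png",im);print(s['tool_pos'],c[3])
E
```

```text
time: 17.42
tool_pos: [0.4262, 0.1588, 0.0392]
tool_rot: [-0.0, 1.0, 0.003, 0.001]
contact_force: [0.7, -0.5, 4.0]
gripper_width: 0.353
time: 17.5
tool_pos: [0.4262, 0.1587, 0.0392]
tool_rot: [-0.0, 1.0, 0.003, 0.001]
contact_force: [0.4, 0.4, 5.3]
gripper_width: 0.354
time: 17.83
tool_pos: [0.4282, 0.1592, 0.0982]
tool_rot: [-0.001, 1.0, 0.004, 0.004]
contact_force: [1.0, -0.5, 0.5]
gripper_width: 0.353
[0.4282272  0.15920055 0.09816686] [0.42659591 0.23541192 0.24156032]
```

View pics/w17.png

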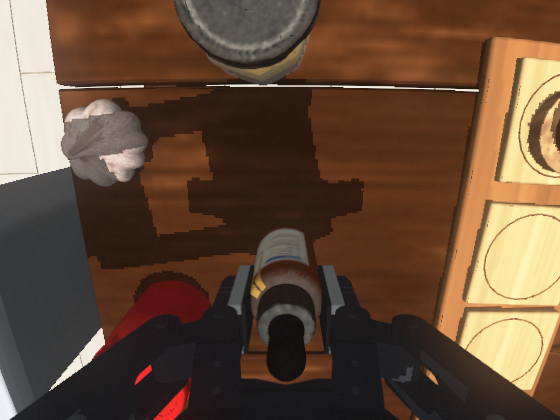

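```bash
python3 -m inch '0 0 -0.03 0 0 0 0.75;0.0236 0.003 0 0 0 0 0.75;0.0236 0.003 0 0 0 0 0.75;0.0236 0.003 0 0 0 0 0.75;0.0236 0.003 0 0 0 0 0.75;0.0236 0.003 0 0 0 0 0.75;0.0236 0.003 0 0 0 0 0.75;0.0236 0.003 0 0 0 0 0.75;0.0236 0.003 0 0 0 0 0.75;0 0 0 0 0 0 0.75'
python3 -m inch '0 0 0 0 0 0 0.75'
python3 - <<'E'
from h import *
s=state();c=cam("wrist");im=grab_frame("wrist");cv2.imwrite("pics/w18.png",im);print(s['tool_pos'],c[3])
E
```

```text
time: 18.72
tool_pos: [0.6165, 0.1349, 0.1214]
tool_rot: [0.0, 1.0, 0.003, -0.0]
contact_force: [-0.4, -0.7, 0.3]
gripper_width: 0.356
time: 18.8
tool_pos: [0.6138, 0.1355, 0.1211]
tool_rot: [0.0, 1.0, 0.003, -0.002]
contact_force: [-0.2, 0.7, -0.7]
gripper_width: 0.355
[0.61376257 0.1354952  0.12112308] [0.61379193 0.21197549 0.2643635 ]
```

View pics/w18.png

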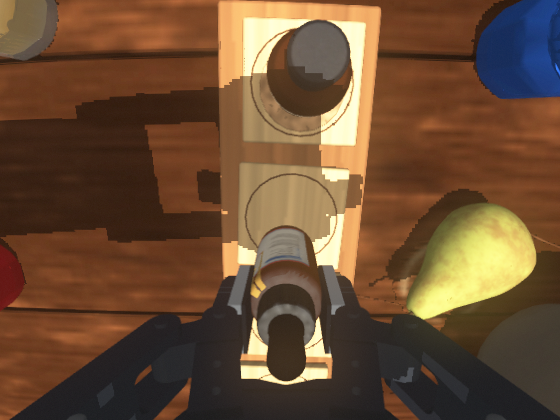

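```bash
cat > m.py <<'E'
from h import *
import sys
# args: zoomless px: circle left,right,vmid,top ; foot far edge u v, foot offset below TCP, radius
l,r,vm,t,fu,fv,off,rad=map(float,sys.argv[1:9])
c=cam("wrist");tp=state()['tool_pos']
L=onz("wrist",l,vm,.018,c);Rr=onz("wrist",r,vm,.018,c);T=onz("wrist",(l+r)/2,t,.018,c)
print("circle r",(Rr[0]-L[0])/2,"centre",((L[0]+Rr[0])/2).round(4),(T[1]-.0361).round(4))
F=onz("wrist",fu,fv,tp[2]-off,c);print("foot",F[0].round(4),(F[1]-rad).round(4),"tcp",tp.round(4))
E
python3 m.py 245 337 215 173 284.5 227.5 0.039 0.0165
python3 -c "
import cv2;im=cv2.imread('pics/w18.png');cv2.imwrite('pics/z18.png',cv2.resize(im[150:290,220:360],None,fx=4.2,fy=4.2,interpolation=2))"
```

```text
circle r 0.03620561132032718 centre 0.6164 0.1337
foot 0.6118 0.1321 tcp [0.613  0.1357 0.1213]
```

View pics/z18.png

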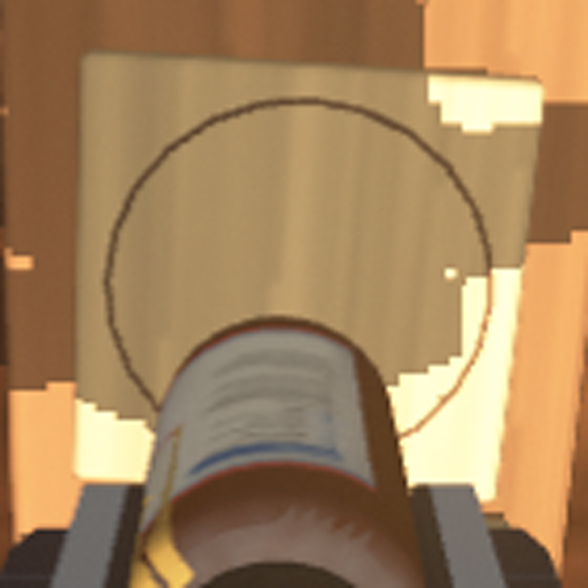

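```bash
python3 -m inch '0.004 0 0 0 0 0 0.75;0 0 0.02 0 0 0 0.75;0 0 0.02 0 0 0 0.75;0 0 0.01 0 0 0 0.75;0 0 0.006 0 0 0 0.75;0 0 0 0 0 0 0.75;0 0 0 0 0 0 0.75'
python3 - <<'E'
from h import *
s=state();c=cam("wrist");im=grab_frame("wrist");cv2.imwrite("pics/w19.png",im);print(s['tool_pos'],c[3])
E
```

```text
time: 19.43
tool_pos: [0.6182, 0.1361, 0.0674]
tool_rot: [0.0, 1.0, 0.004, 0.0]
contact_force: [0.2, -0.4, -0.0]
gripper_width: 0.35
[0.61815428 0.13605854 0.06742836] [0.61759459 0.21247344 0.21066375]
```

View pics/w19.png

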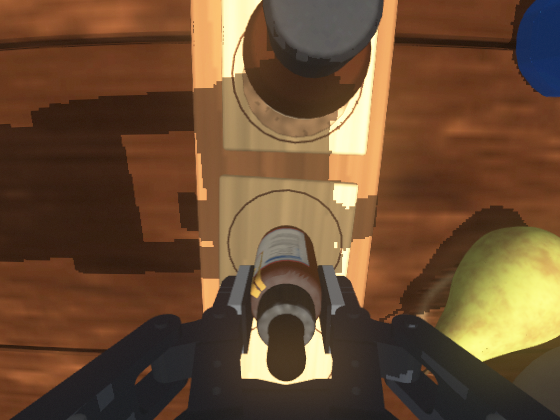

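```bash
python3 m.py 228 343 240 190 284 225 0.039 0.0165; python3 -m inch '0 0 0.004 0 0 0 0.75;0 0 0.003 0 0 0 0.75;0 0 0 0 0 0 0.75'; python3 -m inch '0 0 0.0015 0 0 0 0.75;0 0 0 0 0 0 0.75'
```

```text
circle r 0.03643489858554999 centre 0.6184 0.1329
foot 0.6174 0.134 tcp [0.6188 0.1361 0.0682]
time: 19.73
tool_pos: [0.6181, 0.1359, 0.0599]
tool_rot: [0.0, 1.0, 0.003, -0.0]
contact_force: [-0.5, -0.1, -0.5]
gripper_width: 0.355
time: 19.9
tool_pos: [0.6181, 0.1359, 0.0584]
tool_rot: [0.0, 1.0, 0.003, -0.0]
contact_force: [0.5, 0.6, -0.3]
gripper_width: 0.353
```

```bash
python3 -m inch '0 0 0.0015 0 0 0 0.75;0 0 0 0 0 0 0.75'
```

```text
time: 20.07
tool_pos: [0.6184, 0.1359, 0.0572]
tool_rot: [-0.0, 1.0, 0.003, 0.0]
contact_force: [-0.0, -0.2, 0.7]
gripper_width: 0.354
```

```bash
python3 -m inch '0 0 0.001 0 0 0 0.75;0 0 0 0 0 0 0.75'
```

```text
time: 20.23
tool_pos: [0.6185, 0.1359, 0.0572]
tool_rot: [0.0, 1.0, 0.003, 0.0]
contact_force: [-2.3, -1.0, 4.1]
gripper_width: 0.353
```

Contact. Release and rise to z≈0.2 on the way to the jar.

```bash
python3 -m inch '0 0 0 0 0 0 0.6;0 0 0 0 0 0 0.5;0 0 0 0 0 0 0.25;0 0 0 0 0 0 0;0 0 0 0 0 0 0;0 0 -0.02 0 0 0 0;0 0 -0.03 0 0 0 0;0 0 -0.03 0 0 0 0;0 0 -0.04 0 0 0 0;0 0 -0.02 0 0 0 0'
python3 -m inch '0 0 0 0 0 0 0'
python3 - <<'E'
from h import *
s=state();c=cam("wrist");im=grab_frame("wrist");cv2.imwrite("pics/w20.png",im);print(s['tool_pos'],c[3])
E
```

```text
time: 21.07
tool_pos: [0.6199, 0.1362, 0.2013]
tool_rot: [-0.0, 1.0, 0.004, 0.003]
contact_force: [0.8, 0.6, 1.7]
gripper_width: 1.004
time: 21.15
tool_pos: [0.6218, 0.1363, 0.2039]
tool_rot: [-0.001, 1.0, 0.004, 0.006]
contact_force: [0.2, -0.1, 0.4]
gripper_width: 0.997
[0.62175224 0.13629557 0.20388066] [0.61951616 0.21258217 0.34722723]
```

View pics/w20.png

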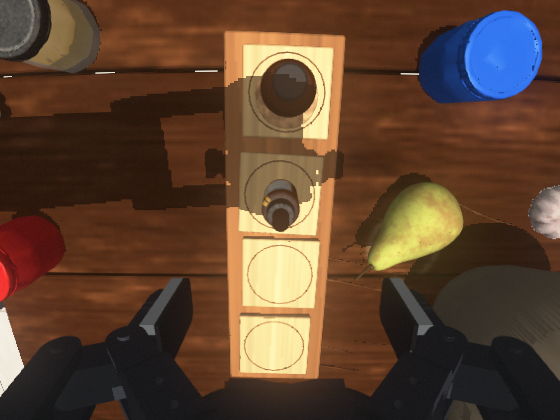

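```bash
python3 -m inch '-0.035 -0.0147 0 0 0 0 0;-0.035 -0.0147 0 0 0 0 0;-0.035 -0.0147 0 0 0 0 0;-0.035 -0.0147 0 0 0 0 0;-0.035 -0.0147 0 0 0 0 0;-0.035 -0.0147 0 0 0 0 0;0 0 0 0 0 0 0;0 0 0 0 0 0 0'
python3 - <<'E'
from h import *
s=state();c=cam("wrist");im=grab_frame("wrist");cv2.imwrite("pics/w21.png",im);print(s['tool_pos'],c[3])
u,v=map(int,proj("wrist",(.41,.289,.086),c));print(u,v)
E
```

```text
time: 21.87
tool_pos: [0.4055, 0.2229, 0.1941]
tool_rot: [0.001, 1.0, 0.005, -0.001]
contact_force: [-0.4, -0.5, 0.2]
gripper_width: 0.997
[0.40548252 0.22290817 0.1940992 ] [0.40510888 0.29947777 0.3372924 ]
293 129
```

View pics/w21.png

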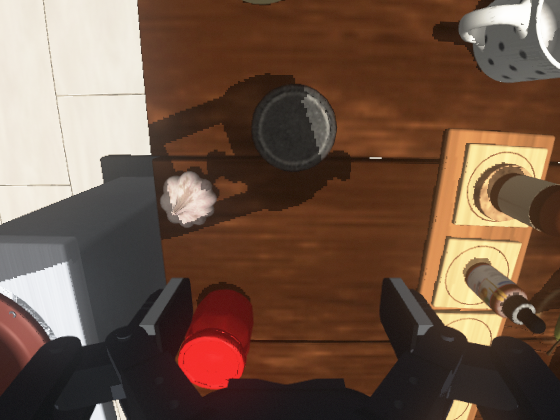

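Run:
```python
from h import *
c=cam("wrist")
print(onz("wrist",294.5,127.5,.086,c),onz("wrist",252,127.5,.086,c),onz("wrist",337,127.5,.086,c),state()['tool_pos'])
```

```text
[0.41224235 0.28984549 0.086     ] [0.38060261 0.28963971 0.086     ] [0.4438987  0.29019372 0.086     ] [0.40676308 0.22258643 0.19469349]
```

```bash
python3 -m inch '0.0055 -0.034 0 0 0 0 0;0 -0.033 0 0 0 0 0;0 0 0 0 0 0 0;0 0 0.03 0 0 0 0;0 0 0.03 0 0 0 0;0 0 0.02 0 0 0 0;0 0 0 0 0 0 0;0 0 0 0 0 0 0'
python3 - <<'E'
from h import *
s=state();c=cam("wrist");im=grab_frame("wrist");cv2.imwrite("pics/w22.png",im);print(s['tool_pos'],c[3])
E
```

```text
time: 22.58
tool_pos: [0.4125, 0.2886, 0.1144]
tool_rot: [0.001, 1.0, 0.003, -0.002]
contact_force: [0.1, 0.5, 0.3]
gripper_width: 1.003
[0.41249356 0.28858396 0.11444268] [0.41258096 0.36529869 0.25752158]
```

View pics/w22.png

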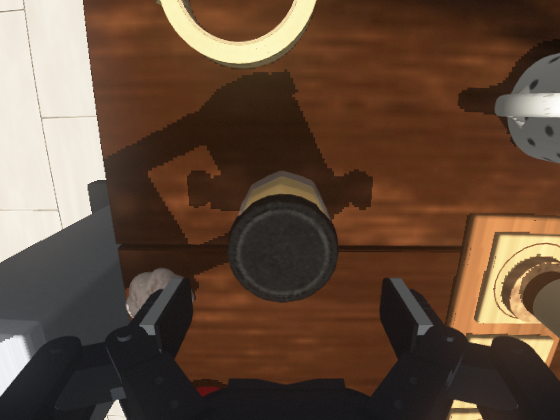

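```bash
python3 -m inch '0 0 0.02 0 0 0 0;0 0 0.02 0 0 0 0;0 0 0.02 0 0 0 0;0 0 0.015 0 0 0 0;0 0 0.01 0 0 0 0;0 0 0 0 0 0 0;0 0 0 0 0 0 0'
python3 - <<'E'
from h import *
s=state();c=cam("wrist");im=grab_frame("wrist");cv2.imwrite("pics/w23.png",im);print(s['tool_pos'],c[3])
E
```

```text
time: 23.22
tool_pos: [0.4136, 0.29, 0.0322]
tool_rot: [-0.0, 1.0, 0.003, 0.001]
contact_force: [0.6, 0.2, -0.3]
gripper_width: 1.003
[0.41364546 0.2899777  0.03224224] [0.41299005 0.36630564 0.17556312]
```

View pics/w23.png

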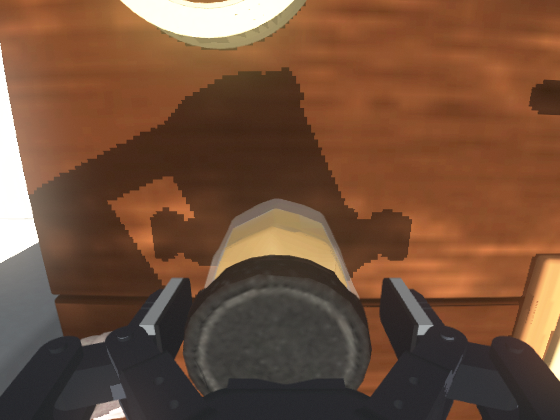

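```bash
python3 -m inch '-0.002 0 0 0 0 0 0;0 0 0 0 0 0 0.15;0 0 0 0 0 0 0.25;0 0 0 0 0 0 0.25;0 0 0 0 0 0 0.5;0 0 0 0 0 0 0.5;0 0 0 0 0 0 0.5'; python3 -m inch '0 0 -0.005 0 0 0 0.5;0 0 -0.015 0 0 0 0.5;0 0 -0.03 0 0 0 0.5;0 0 -0.03 0 0 0 0.5;0 0 0 0 0 0 0.5'
python3 - <<'E'
from h import *
s=state();c=cam("wrist");im=grab_frame("wrist");cv2.imwrite("pics/w24.png",im);print(s['tool_pos'],c[3])
E
```

```text
time: 23.85
tool_pos: [0.4113, 0.2902, 0.0331]
tool_rot: [-0.0, 1.0, 0.004, 0.001]
contact_force: [-4.1, -1.1, 7.4]
gripper_width: 0.765
time: 24.27
tool_pos: [0.4142, 0.2915, 0.1177]
tool_rot: [-0.003, 1.0, 0.004, 0.005]
contact_force: [1.6, 1.3, -2.2]
gripper_width: 0.764
[0.41416074 0.29153498 0.11770577] [0.41220365 0.36724385 0.26134513]
```

View pics/w24.png

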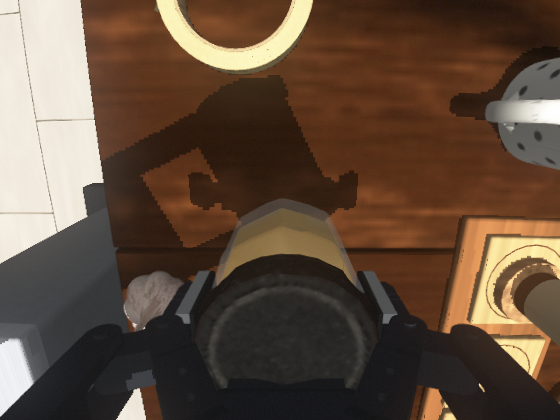

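```bash
python3 -m inch '0 0 -0.037 0 0 0 0.5;0 0 -0.037 0 0 0 0.5;0.0255 0.031 0 0 0 0 0.5;0.0255 0.031 0 0 0 0 0.5;0.0255 0.031 0 0 0 0 0.5;0.0255 0.031 0 0 0 0 0.5;0.0255 0.031 0 0 0 0 0.5;0.0255 0.031 0 0 0 0 0.5;0.0255 0.031 0 0 0 0 0.5;0.0255 0.031 0 0 0 0 0.5'
python3 -m inch '0 0 0.015 0 0 0 0.5;0 0 0.025 0 0 0 0.5;0 0 0 0 0 0 0.5;0 0 0 0 0 0 0.5'
python3 - <<'E'
from h import *
s=state();c=cam("wrist");im=grab_frame("wrist");cv2.imwrite("pics/w25.png",im);print(s['tool_pos'],c[3])
E
```

```text
time: 25.15
tool_pos: [0.616, 0.0414, 0.1823]
tool_rot: [-0.0, 1.0, 0.003, -0.002]
contact_force: [0.5, -0.3, -3.0]
gripper_width: 0.762
time: 25.48
tool_pos: [0.6136, 0.0431, 0.1409]
tool_rot: [-0.0, 1.0, 0.003, -0.004]
contact_force: [-0.7, 0.5, -2.6]
gripper_width: 0.764
[0.61358802 0.04314341 0.14090709] [0.61427247 0.11951725 0.28422206]
```

View pics/w25.png

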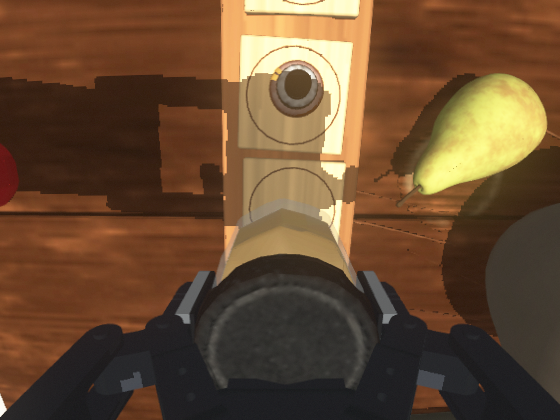

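```bash
python3 m.py 250 335 205 168 286 205 0.033 0.0325
python3 -c "
import cv2;im=cv2.imread('pics/w25.png');cv2.imwrite('pics/z25.png',cv2.resize(im[150:280,210:360],None,fx=4.2,fy=4.2,interpolation=2))"
```

```text
circle r 0.03608454196423583 centre 0.6198 0.0418
foot 0.6146 0.0391 tcp [0.615  0.0434 0.1432]
```

View pics/z25.png

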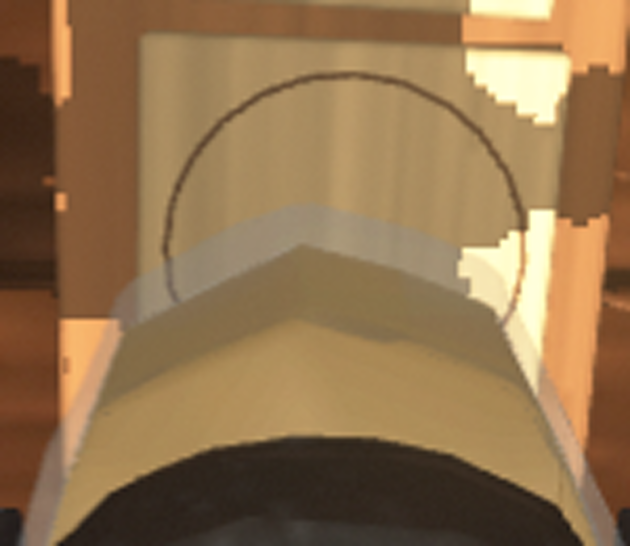

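```bash
python3 -m inch '0.004 0 0 0 0 0 0.5;0 0 0.02 0 0 0 0.5;0 0 0.02 0 0 0 0.5;0 0 0.015 0 0 0 0.5;0 0 0.01 0 0 0 0.5;0 0 0.006 0 0 0 0.5;0 0 0 0 0 0 0.5;0 0 0 0 0 0 0.5'
python3 - <<'E'
from h import *
s=state();c=cam("wrist");im=grab_frame("wrist");cv2.imwrite("pics/w26.png",im);print(s['tool_pos'],c[3])
E
```

```text
time: 26.2
tool_pos: [0.621, 0.0433, 0.0751]
tool_rot: [0.0, 1.0, 0.004, 0.001]
contact_force: [0.6, -0.1, -3.3]
gripper_width: 0.761
[0.62104857 0.04329775 0.07511631] [0.62031464 0.11972837 0.21836495]
```

View pics/w26.png

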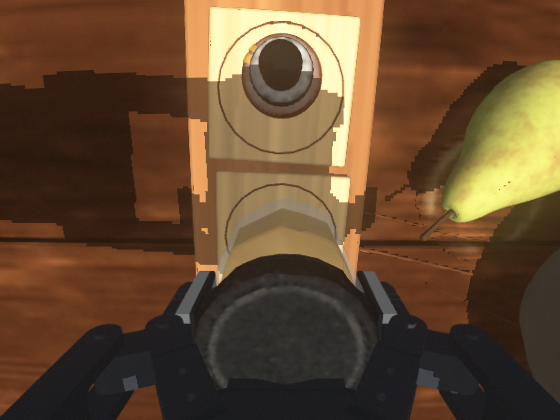

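```bash
python3 m.py 225 336 235 184 285 198.5 0.033 0.0325
python3 m.py 225 336 235 184 285 198.5 0.033 0.0325
```

```text
circle r 0.03633266624779724 centre 0.6178 0.0421
foot 0.6206 0.0426 tcp [0.6214 0.0432 0.0756]
circle r 0.03633266624779724 centre 0.6178 0.0421
foot 0.6206 0.0426 tcp [0.6214 0.0432 0.0756]
```

```bash
python3 -m inch '-0.003 0 0.006 0 0 0 0.5;0 0 0.006 0 0 0 0.5;0 0 0.004 0 0 0 0.5;0 0 0 0 0 0 0.5;0 0 0 0 0 0 0.5'
python3 - <<'E'
from h import *
s=state();c=cam("wrist");im=grab_frame("wrist");cv2.imwrite("pics/w27.png",im);print(s['tool_pos'],c[3])
E
```

```text
time: 26.67
tool_pos: [0.6169, 0.0431, 0.0575]
tool_rot: [-0.0, 1.0, 0.003, -0.001]
contact_force: [0.3, -0.3, -2.8]
gripper_width: 0.764
[0.61689658 0.04311644 0.05745306] [0.61656067 0.11952967 0.20071242]
```

View pics/w27.png

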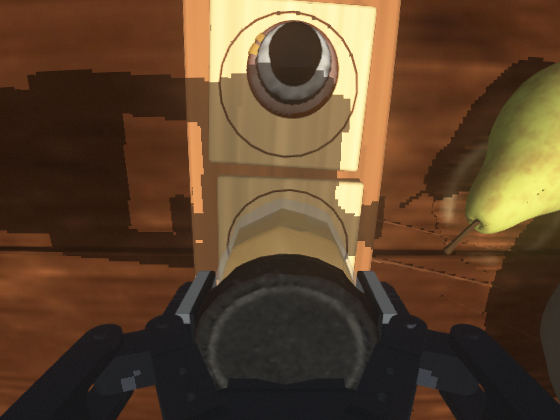

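```bash
python3 -m inch '0.001 0 0.002 0 0 0 0.5;0 0 0.002 0 0 0 0.5;0 0 0 0 0 0 0.5'; python3 -m inch '0 0 0.0015 0 0 0 0.5;0 0 0 0 0 0 0.5'
```

```text
time: 26.97
tool_pos: [0.6182, 0.0431, 0.0537]
tool_rot: [-0.0, 1.0, 0.003, -0.0]
contact_force: [-0.5, -0.7, -3.4]
gripper_width: 0.765
time: 27.13
tool_pos: [0.6182, 0.0431, 0.0523]
tool_rot: [0.0, 1.0, 0.003, -0.0]
contact_force: [-0.3, -0.3, -2.4]
gripper_width: 0.762
```

```bash
python3 -m inch '0 0 0.001 0 0 0 0.5;0 0 0 0 0 0 0.5'
```

```text
time: 27.3
tool_pos: [0.6183, 0.0431, 0.0514]
tool_rot: [-0.0, 1.0, 0.004, -0.0]
contact_force: [0.4, 0.4, -3.0]
gripper_width: 0.766
```

```bash
python3 -m inch '0 0 0.001 0 0 0 0.5;0 0 0 0 0 0 0.5'
```

```text
time: 27.47
tool_pos: [0.6185, 0.043, 0.0512]
tool_rot: [0.0, 1.0, 0.004, -0.0]
contact_force: [-3.0, -0.1, 1.3]
gripper_width: 0.766
```

Touching (−3 → +1.3 N). Release, rise.

```bash
python3 -m inch '0 0 0 0 0 0 0.22;0 0 0 0 0 0 0.18;0 0 0 0 0 0 0.1;0 0 0 0 0 0 0;0 0 0 0 0 0 0;0 0 -0.02 0 0 0 0;0 0 -0.03 0 0 0 0;0 0 -0.03 0 0 0 0;0 0 -0.04 0 0 0 0;0 0 -0.02 0 0 0 0'
python3 -m inch '0 0 0 0 0 0 0'
python3 - <<'E'
from h import *
s=state();c=cam("wrist");im=grab_frame("wrist");cv2.imwrite("pics/w28.png",im);print(s['tool_pos'],c[3])
E
```

```text
time: 28.3
tool_pos: [0.6203, 0.0431, 0.1962]
tool_rot: [0.0, 1.0, 0.004, 0.003]
contact_force: [2.0, -0.0, 0.1]
gripper_width: 0.997
time: 28.38
tool_pos: [0.6221, 0.043, 0.1986]
tool_rot: [0.0, 1.0, 0.004, 0.006]
contact_force: [1.1, -0.2, 1.0]
gripper_width: 0.994
[0.62214504 0.04300206 0.19862553] [0.619835   0.11951169 0.34183912]
```

View pics/w28.png

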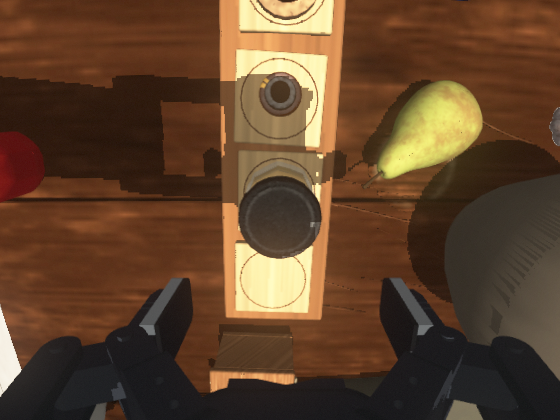

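```bash
python3 -m inch '-0.0235 0.0325 0 0 0 0 0;-0.0235 0.0325 0 0 0 0 0;-0.0235 0.0325 0 0 0 0 0;-0.0235 0.0325 0 0 0 0 0;-0.0235 0.0325 0 0 0 0 0;-0.0235 0.0325 0 0 0 0 0;-0.0235 0.0325 0 0 0 0 0;-0.0235 0.0325 0 0 0 0 0;-0.0235 0.0325 0 0 0 0 0;-0.0235 0.0325 0 0 0 0 0'
python3 -m inch '-0.0235 0.0325 0 0 0 0 0;0 0 0 0 0 0 0;0 0 0 0 0 0 0'
python3 - <<'E'
from h import *
s=state();c=cam("wrist");im=grab_frame("wrist");cv2.imwrite("pics/w29.png",im);print(s['tool_pos'],c[3])
E
```

```text
time: 29.27
tool_pos: [0.3836, -0.284, 0.1887]
tool_rot: [-0.001, 1.0, 0.004, -0.001]
contact_force: [0.6, 0.4, 0.1]
gripper_width: 1.001
time: 29.52
tool_pos: [0.3607, -0.3169, 0.1889]
tool_rot: [-0.001, 1.0, 0.001, -0.001]
contact_force: [-0.2, -0.0, -0.1]
gripper_width: 0.995
[ 0.36067255 -0.31689695  0.1888519 ] [ 0.36074822 -0.24082364  0.33230776]
```

View pics/w29.png

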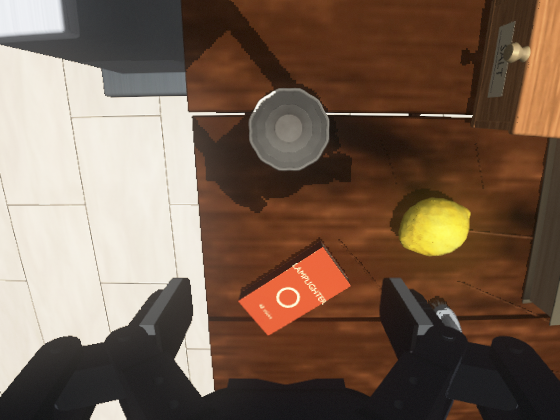

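Run:
```python
from h import *
c=cam("wrist")
print(onz("wrist",289,129,.063,c),onz("wrist",250,129,.063,c),onz("wrist",328.5,129,.063,c),state()['tool_pos'])
```

```text
[ 0.36327623 -0.25009327  0.063     ] [ 0.33217573 -0.25018645  0.063     ] [ 0.3947694  -0.24987034  0.063     ] [ 0.36151383 -0.31590437  0.18897501]
```

```bash
python3 -m inch '0.002 -0.033 0 0 0 0 0;0 -0.033 0 0 0 0 0;0 0 0 0 0 0 0;0 0 0.03 0 0 0 0;0 0 0.03 0 0 0 0;0 0 0.03 0 0 0 0;0 0 0.01 0 0 0 0;0 0 0 0 0 0 0;0 0 0 0 0 0 0'
python3 - <<'E'
from h import *
s=state();c=cam("wrist");im=grab_frame("wrist");cv2.imwrite("pics/w30.png",im);print(s['tool_pos'],c[3])
E
```

```text
time: 30.32
tool_pos: [0.3643, -0.2496, 0.0906]
tool_rot: [-0.0, 1.0, 0.004, -0.0]
contact_force: [-0.3, 0.6, 0.7]
gripper_width: 1.007
[ 0.36425687 -0.24956047  0.09064268] [ 0.36374965 -0.1732292   0.23397436]
```

View pics/w30.png

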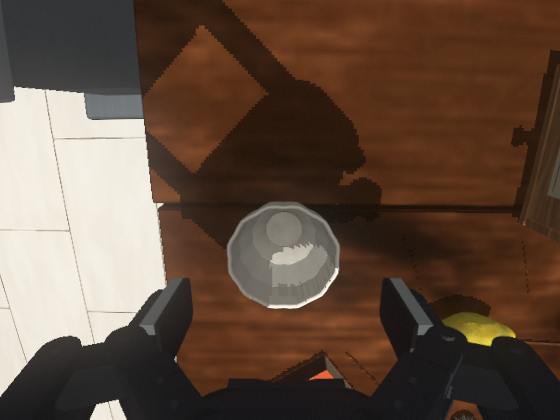

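```bash
python3 -m inch '-0.001 0 0.02 0 0 0 0;0 0 0.02 0 0 0 0;0 0 0.015 0 0 0 0;0 0 0.01 0 0 0 0;0 0 0 0 0 0 0;0 0 0 0 0 0 0.15;0 0 0 0 0 0 0.22;0 0 0 0 0 0 0.22;0 0 0 0 0 0 0.3'
python3 - <<'E'
from h import *
s=state();c=cam("wrist");im=grab_frame("wrist");cv2.imwrite("pics/w31.png",im);print(s['tool_pos'],c[3],s['gripper_width'])
E
```

```text
time: 31.12
tool_pos: [0.364, -0.2514, 0.0277]
tool_rot: [0.001, 1.0, 0.004, 0.001]
contact_force: [-1.9, 0.5, 2.5]
gripper_width: 0.718
[ 0.36403594 -0.25144825  0.02774843] [ 0.36323934 -0.1746537   0.17080942] 0.718407804817422
```

View pics/w31.png

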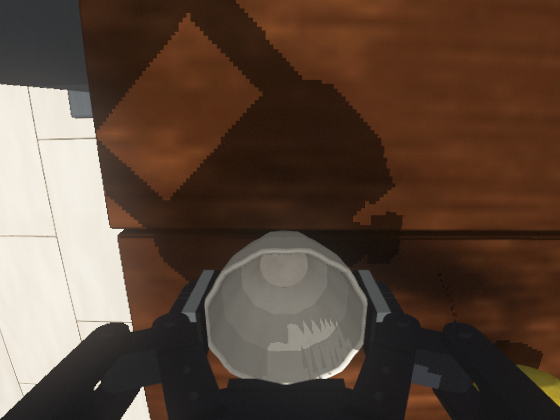

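```bash
python3 -m inch '0 0 0 0 0 0 0.5;0 0 0 0 0 0 0.5;0 0 0 0 0 0 0.5';python3 -m inch '0 0 -0.005 0 0 0 0.5;0 0 -0.015 0 0 0 0.5;0 0 -0.02 0 0 0 0.5;0 0 0 0 0 0 0.5'
python3 - <<'E'
from h import *
s=state();c=cam("wrist");im=grab_frame("wrist");cv2.imwrite("pics/w32.png",im);print(s['tool_pos'],c[3],s['gripper_width'])
cv2.imwrite("pics/s32.png",cv2.resize(grab_frame("side")[150:400,150:420],None,fx=2.2,fy=2.2))
E
```

```text
time: 31.42
tool_pos: [0.364, -0.2513, 0.0277]
tool_rot: [0.001, 1.0, 0.004, 0.001]
contact_force: [-1.5, 1.3, 6.3]
gripper_width: 0.721
time: 31.75
tool_pos: [0.365, -0.2521, 0.0696]
tool_rot: [0.003, 1.0, 0.004, 0.003]
contact_force: [0.6, -0.9, -0.1]
gripper_width: 0.716
[ 0.36498614 -0.25214368  0.06961568] [ 0.36372712 -0.17497247  0.21248628] 0.7161444089380841
```

View pics/w32.png

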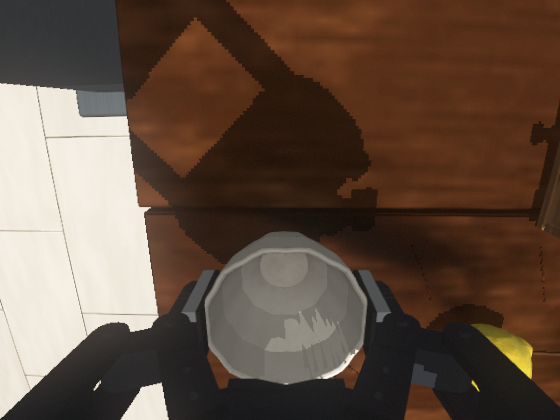

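View pics/s32.png

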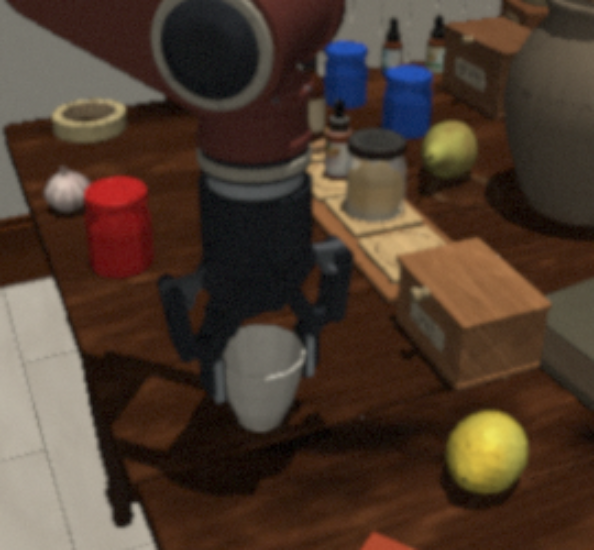

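```bash
python3 -m inch '0 0 -0.03 0 0 0 0.5;0 0 -0.04 0 0 0 0.5;0.0306 -0.0249 0 0 0 0 0.5;0.0306 -0.0249 0 0 0 0 0.5;0.0306 -0.0249 0 0 0 0 0.5;0.0306 -0.0249 0 0 0 0 0.5;0.0306 -0.0249 0 0 0 0 0.5;0.0306 -0.0249 0 0 0 0 0.5;0.0306 -0.0249 0 0 0 0 0.5;0.0306 -0.0249 0 0 0 0 0.5'
python3 -m inch '0 0 0.02 0 0 0 0.5;0 0 0 0 0 0 0.5;0 0 0 0 0 0 0.5'
python3 - <<'E'
from h import *
s=state();c=cam("wrist");im=grab_frame("wrist");cv2.imwrite("pics/w33.png",im);print(s['tool_pos'],c[3],s['gripper_width'])
E
```

```text
time: 32.68
tool_pos: [0.6066, -0.0474, 0.1333]
tool_rot: [-0.0, 1.0, 0.004, -0.001]
contact_force: [1.1, -1.5, -1.8]
gripper_width: 0.719
time: 32.93
tool_pos: [0.6041, -0.0486, 0.1122]
tool_rot: [-0.001, 1.0, 0.004, -0.003]
contact_force: [-0.5, -0.3, -1.4]
gripper_width: 0.716
[ 0.60414917 -0.04861693  0.1121642 ] [0.60453232 0.02767123 0.2555132 ] 0.7156494641710026
```

View pics/w33.png

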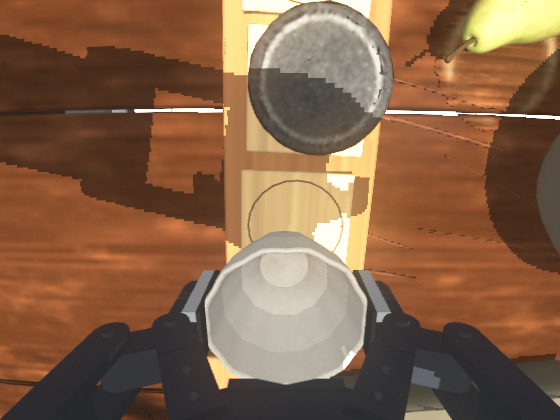

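```bash
python3 m.py 248 342 222 181 285.5 232.5 0.0275 0.019
```

```text
circle r 0.03609185852474045 centre 0.6111 -0.0558
foot 0.6042 -0.0543 tcp [ 0.6048 -0.0493  0.1136]
```

Run:
```python
from h import *
c=cam("wrist");t=state()['tool_pos'];z=t[2]-.0275+.063
for p in [(205,313),(367,313),(286,247.5),(286,382)]: print(onz("wrist",*p,z,c).round(4))
print(onz("wrist",285.5,267,t[2]-.0275+.004,c),t)
```

```text
[ 0.5737 -0.0455  0.1491]
[ 0.6358 -0.0449  0.1491]
[ 0.6046 -0.018   0.1491]
[ 0.605  -0.0788  0.1491]
[ 0.60431077 -0.05444006  0.09013237] [ 0.6047722  -0.04927585  0.11363237]
```

Run:
```python
from h import *
i,f,M,o=cam("wrist")
c=(i,f,M,np.array([ 0.36374965,-0.1732292,0.23397436]))
for p in [(284,254.5)]: print("rim w30",onz("wrist",*p,.063,c).round(4))
print("rimfar/near",onz("wrist",284,203,.063,c).round(4),onz("wrist",284,307,.063,c).round(4))
for z in (.004,.008,.012,.016): print("floor",z,onz("wrist",284,229,z,c).round(4))
im=cv2.imread("pics/w30.png");a=cv2.resize(im[190:320,215:350],None,fx=3,fy=3)
im=cv2.imread("pics/w33.png");b=cv2.resize(im[220:395,195:375],None,fx=2.2,fy=2.2)
im=np.zeros((400,810,3),np.uint8);im[:390,:405]=a;im[:385,405:405+396]=b;cv2.imwrite("pics/z33.png",im[:,:800])
```

```text
rim w30 [ 0.3623 -0.249   0.063 ]
rimfar/near [ 0.3622 -0.2188  0.063 ] [ 0.3625 -0.2834  0.063 ]
floor 0.004 [ 0.3617 -0.2545  0.004 ]
floor 0.008 [ 0.3618 -0.2531  0.008 ]
floor 0.012 [ 0.3618 -0.2517  0.012 ]
floor 0.016 [ 0.3618 -0.2502  0.016 ]
```

View pics/z33.png

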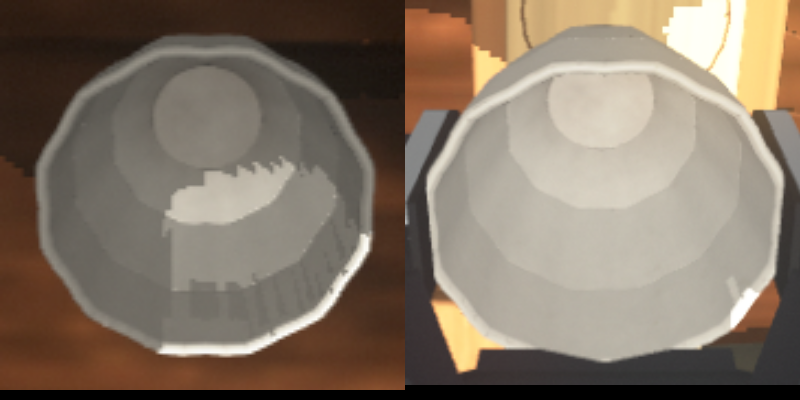

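```bash
python3 -m inch '0.005 0.0065 0 0 0 0 0.5;0 0 0.02 0 0 0 0.5;0 0 0.015 0 0 0 0.5;0 0 0.01 0 0 0 0.5;0 0 0 0 0 0 0.5;0 0 0 0 0 0 0.5'
python3 - <<'E'
from h import *
s=state();c=cam("wrist");im=grab_frame("wrist");cv2.imwrite("pics/w34.png",im);print(s['tool_pos'],c[3],s['gripper_width'])
E
```

```text
time: 33.48
tool_pos: [0.611, -0.0564, 0.0706]
tool_rot: [-0.0, 1.0, 0.003, -0.0]
contact_force: [0.5, 0.4, -1.7]
gripper_width: 0.714
[ 0.61101736 -0.05642383  0.07057001] [0.61068572 0.01999294 0.21386157] 0.7138672788998127
```

View pics/w34.png

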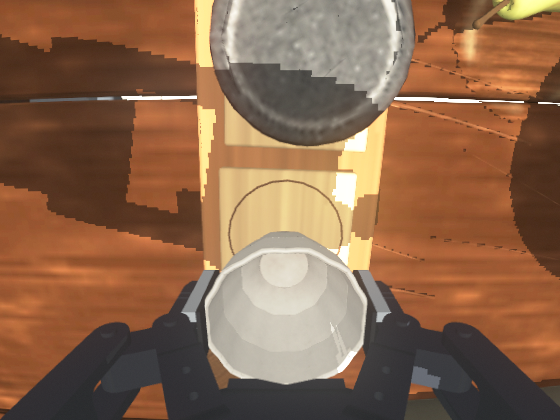

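```bash
python3 m.py 229 343 230 180 285.5 267 0.0135 0
python3 m.py 229 343 230 180 285.5 267 0.0135 0
```

```text
circle r 0.036371078860693185 centre 0.6117 -0.0542
foot 0.6114 -0.0567 tcp [ 0.6118 -0.0564  0.0715]
circle r 0.036371078860693185 centre 0.6117 -0.0542
foot 0.6114 -0.0567 tcp [ 0.6118 -0.0564  0.0715]
```

```bash
python3 -m inch '0 -0.002 0.008 0 0 0 0.5;0 0 0.008 0 0 0 0.5;0 0 0.005 0 0 0 0.5;0 0 0 0 0 0 0.5;0 0 0 0 0 0 0.5'; python3 -m inch '0 0 0.0015 0 0 0 0.5;0 0 0 0 0 0 0.5'
```

```text
time: 33.95
tool_pos: [0.6108, -0.0535, 0.0488]
tool_rot: [-0.0, 1.0, 0.004, -0.001]
contact_force: [0.3, -0.3, -1.8]
gripper_width: 0.718
time: 34.12
tool_pos: [0.6115, -0.0537, 0.0482]
tool_rot: [0.0, 1.0, 0.004, 0.0]
contact_force: [-0.3, 0.8, -1.4]
gripper_width: 0.719
```

```bash
python3 -m inch '0 0 0.0015 0 0 0 0.5;0 0 0 0 0 0 0.5'; python3 -m inch '0 0 0.001 0 0 0 0.5;0 0 0 0 0 0 0.5'
```

```text
time: 34.28
tool_pos: [0.6114, -0.0537, 0.0466]
tool_rot: [0.0, 1.0, 0.004, 0.0]
contact_force: [0.2, -0.3, -0.3]
gripper_width: 0.717
time: 34.45
tool_pos: [0.6115, -0.0538, 0.0459]
tool_rot: [0.0, 1.0, 0.004, 0.0]
contact_force: [-0.3, -0.3, -0.7]
gripper_width: 0.721
```

```bash
python3 -m inch '0 0 0.001 0 0 0 0.5;0 0 0 0 0 0 0.5'
```

```text
time: 34.62
tool_pos: [0.6116, -0.0539, 0.0458]
tool_rot: [0.0, 1.0, 0.004, 0.0]
contact_force: [-2.8, 0.8, 5.0]
gripper_width: 0.72
```

Contact. Release, rise, retreat toward the robot and look from all cameras.

```bash
python3 -m inch '0 0 0 0 0 0 0.26;0 0 0 0 0 0 0.2;0 0 0 0 0 0 0.1;0 0 0 0 0 0 0;0 0 0 0 0 0 0;0 0 -0.02 0 0 0 0;0 0 -0.03 0 0 0 0;0 0 -0.03 0 0 0 0;0 0 -0.04 0 0 0 0;0 0 -0.04 0 0 0 0'
python3 -m inch '-0.01 0.03 -0.02 0 0 0 0;-0.01 0.03 -0.02 0 0 0 0;0 0 0 0 0 0 0;0 0 0 0 0 0 0'
python3 - <<'E'
from h import *
s=state();c=cam("wrist");im=grab_frame("wrist");cv2.imwrite("pics/w35.png",im);print(s['tool_pos'],c[3],s['gripper_width'])
cv2.imwrite("pics/t35.png",cv2.resize(grab_frame("top")[150:320,130:360],None,fx=3.4,fy=3.4,interpolation=2))
cv2.imwrite("pics/s35.png",cv2.resize(grab_frame("side")[140:360,200:450],None,fx=2.6,fy=2.6,interpolation=2))
E
```

```text
time: 35.45
tool_pos: [0.6104, -0.0535, 0.2051]
tool_rot: [-0.0, 1.0, 0.003, -0.001]
contact_force: [2.0, -0.3, 0.6]
gripper_width: 1.002
time: 35.78
tool_pos: [0.5923, -0.1152, 0.2466]
tool_rot: [0.0, 1.0, 0.002, 0.002]
contact_force: [1.2, 0.5, -0.1]
gripper_width: 0.998
[ 0.59227855 -0.11515391  0.24655133] [ 0.59146943 -0.03862723  0.38976692] 0.9982801747779257
```

View pics/w35.png

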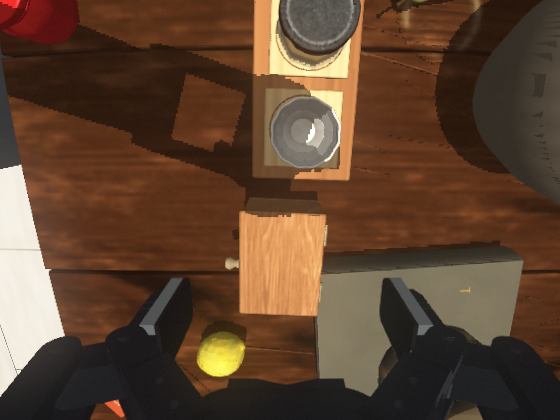

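View pics/t35.png

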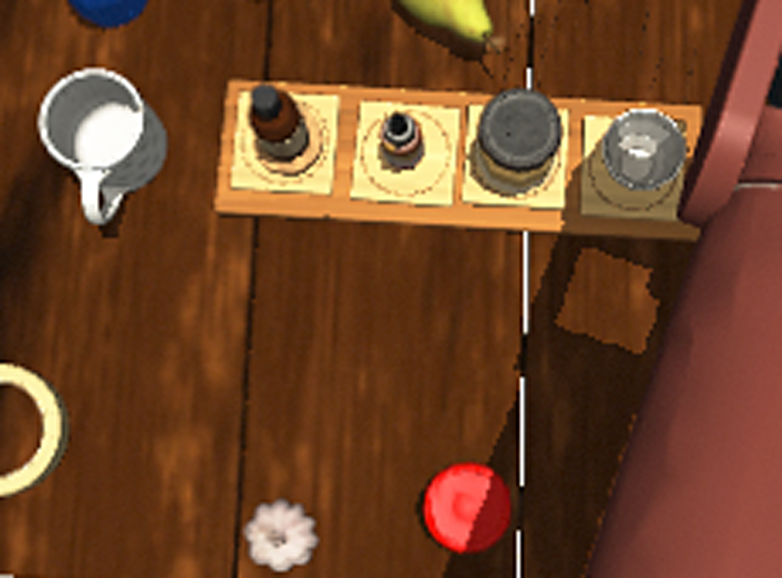

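View pics/s35.png

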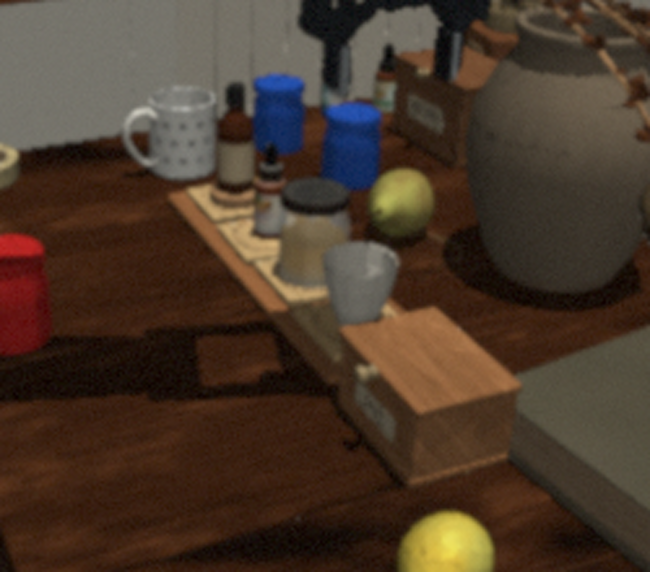

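Run:
```python
from h import *
for n,x,y,z,cx,cy in [("bottle",265,98,.149,285,91),("dropper",400,121,.12,407,101.5),("jar",520,127,.104,516,104.5),("cup",644,149,.081,633.5,117)]:
    p=onz("top",130+x/3.4-.35,150+y/3.4-.35,z);q=onz("top",130+cx/3.4-.35,165+cy/3.4-.35,.018);print(n,p[:2].round(4),q[:2].round(4),((p-q)[:2]*1000).round(1))
```

```text
bottle [0.6201 0.2309] [0.621  0.2344] [-0.9 -3.5]
dropper [0.6135 0.1336] [0.615  0.1334] [-1.5  0.1]
jar [0.616  0.0434] [0.6152 0.0439] [ 0.8 -0.5]
cup [ 0.6076 -0.0537] [ 0.6075 -0.0528] [ 0.  -0.9]
```

```bash
python3 -m inch '0 0 0 0 0 0 0;0 0 0 0 0 0 0'; python3 -c "
from plant import *
print(state()['time']); print(job_done())"
```

```text
time: 36.1
tool_pos: [0.5914, -0.1129, 0.243]
tool_rot: [-0.0, 1.0, 0.004, -0.001]
contact_force: [0.3, 0.6, -0.4]
gripper_width: 0.999
36.1
the job is handed in; nothing more can be done
None
```

I laid the cork pad on coaster 1, next to the mug, and stood the brown bottle on it. The dropper bottle, jar and cup are on coasters 2, 3 and 4, and I handed the job in at 36.1 s.

- **Placing:** In the last wrist, top and side pictures everything stands upright and free, with the gripper open well above the row.
- **Dropper, jar and cup:** The final top view puts each of them within about 1.5 mm of its coaster's middle.
- **Bottle and pad:** The bottle sits about 3.5 mm off the middle of coaster 1, away from the mug. The pad measured about 2.5 mm off in the same direction, seen by the wrist camera before the bottle went on. By those two views the bottle is about 1 mm off the middle of the pad. I judged this close enough and left it.
- **Camera disagreement:** The wrist and top cameras differed by 2–3 mm in x throughout, so I aligned each placing within the wrist picture itself.
- **Forces:** The most the wrist sensor showed in the readings I took was about 8.5 N.

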